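Put each reagent container into its own nest

TASK

Get the bench ready for the assay: stand each of the four white reagent containers (wide round jar, slim round vial, square bottle, oblong two-cap cassette) upright and flat on the floor of the shallow grey nest whose outline and size match it, one container to each nest. Set them down rather than dropping them, tip none over, and leave the rack of blood tubes and the beaker standing where they are.

Things in the scene. Friction and masses are not known exactly. Their poses are not given: they have to be found in the camera images.
- jar_mid (a point): Wide round jar, white with a grey cap, loose: 60 mm diameter, 80 mm tall (the body is 60 mm wide up to 56 mm, the cap 56 mm wide). The point is at its centre, 40 mm above its underside; z is its upright axis.
- vial_mid (a point): Slim round vial, white with a grey cap, loose: 30 mm diameter, 78 mm tall (30 mm wide up to 56 mm, cap 25 mm). The point is at its centre, 39 mm above its underside; z is its upright axis.
- square_bottle_mid (a point): Square bottle, white with one round grey cap, loose: 46 x 46 mm body up to 58 mm, 84 mm tall with its 32 mm cap. The point is at its centre, 42 mm above its underside; x and y square to its flat sides, z its upright axis.
- cassette_mid (a point): Oblong reagent cassette, white with two small round grey caps, loose: 70 mm long (its x) by 26 mm wide (its y), body 62 mm tall, 76 mm with the caps. The point is at its centre, 38 mm above its underside; z is its upright axis.
- jar_nest: Nest of the jar: large round grey dish, recess 76 mm across, 84 mm outside, floor 3 mm and rim 10 mm above the bench. Fixed to the bench. Origin: centre of its underside, on the bench; z up.
- vial_nest: Nest of the vial: small round grey dish, recess 46 mm across, 54 mm outside, floor 3 mm and rim 10 mm above the bench. Fixed to the bench. Origin: centre of its underside, on the bench; z up.
- square_nest: Nest of the square bottle: square grey tray, recess 62 x 62 mm, 70 x 70 mm outside, floor 3 mm and rim 10 mm above the bench; x and y square to its sides. Fixed to the bench. Origin: centre of its underside, on the bench; z up.
- cassette_nest: Nest of the cassette: oblong grey tray, recess 86 mm (its x) by 42 mm (its y), 94 x 50 mm outside, floor 3 mm and rim 10 mm above the bench. Fixed to the bench. Origin: centre of its underside, on the bench; z up.
- tube_rack: Bystander, loose: white rack of eight capped blood tubes, 100 mm (its x) by 56 mm, 82 mm tall. Origin: centre of its underside. To be left alone.
- beaker: Bystander, loose: small empty glass beaker, 48 mm diameter, 60 mm tall. Origin: centre of its underside. To be left alone. (Unlisted low clutter among the things, two petri dishes, a stopper, a timer, is at most 27 mm tall; the containers lie 0.46 to 0.68 m from the robot's base axis with nothing among them taller than 84 mm.)
Not all that is in view belongs to the job. What is shaped like the part that bears vial_mid but blue, pink or yellow is not meant.

How it is judged:
By the outcome, as a careful person would: the job done as asked, in the order asked, and still so for the second after the job is handed in, with the robot touching nothing.
It also fails if it takes over 115 s, if anything falls off the work surface, if the arm or the gripper's body presses on something with over 40 N, if the wrist force passes 120 N, or if a joint passes its speed limit or range.

ROBOT

A 6-joint arm with a two-finger parallel gripper is mounted at the origin on the work surface. World frame = base frame: x ahead of the robot, y to its left, z up, the work surface at z = 0. Lengths are in mm, angles in rad, forces in N, time in s.
With the tool pointing down it reaches from about 275 to 1000 mm from the base axis. Payload 8.4 kg.
Tool frame: the origin (TCP) lies midway between the tips of the shut fingers; the grasp point (between the pads) lies 19 mm behind it; z points along the fingers, y is the line along which they close (so a half turn about z gives the same grasp; the last joint's range is limited). The gripper opens to 85 mm and grips with 20 to 120 N. Pads are 22 mm wide; open, the fingers measure 114 mm over their backs; the gripper's body (76 mm by 85 mm) begins 54 mm behind the grasp point. The pads swing forward as they close: fully open they stand 13 mm farther back than shut.
Start: joints at [-1.106, 0.353, 1.633, -0, 1.155, -0.002], TCP at [281.268, -558.136, 198.381] pointing down, gripper open.
Joint ranges: [-2.63, 2.63], [-0.92, 2.1], [0.06, 2.66], [-1.3, 4.44], [0, 2.69], [-3.02, 3.02]. Speed limits (rad/s): [2.22, 2.22, 2.79, 3.14, 3.14, 3.14].

INTERFACE

Orientations are given as [roll, pitch, yaw] about the fixed x, y, z axes, in that order (R = Rz(yaw) Ry(pitch) Rx(roll)).
In Python, from rig import telemetry, optics, r gives the robot as it stands.
- The arm moves only by the tool play_rows, never from a script. Its arguments are lists of equal length, an entry for each row: "dp": the shift along the tool's x, y, z in units of 40 mm (1.0 is 40 mm), a list of three; "rot": the turn, a rotation vector about the tool's x, y, z in units of 6 degrees (1.0 is 6 degrees), a list of three. In form: {"dp": [[tx, ty, tz], ...], "rot": [[ax, ay, az], ...]}. A call has 1 to 5 rows; each row is the pose to reach, as a shift and turn from the pose commanded when the call began, along the tool's axes at that moment; what a row does not reach only later rows make up. A row lasts 1/12 s, in which the tool goes at most 41.7 mm and 7.16 degrees, less where a joint would pass 70% of its speed; a pose out of reach is approached as far as the arm can. A call with a gripper value outside its range is refused whole. "fingers" is the opening, from 0 (shut) to 1 (fully open), set as the call begins (left out, the last holds). The fingers move at their own pace and stop on an object; "grip_force" is the grip in N (left out, the last holds). Time passes only in rows, so rows that repeat a pose let the fingers close. It gives the time, the measured TCP pose, the force, the opening and the grip force at its end, in the units of the state.
- telemetry.sense(): the state, without advancing time (a new reading comes with each control period).
- optics.grab_frame(name): name is "scene" or "side" or "wrist"; returns a dict with "color" (420x560x3 uint8, red, green, blue), "mtx" (3x3 intrinsics, pixels), "D" ([k1, k2, p1, p2, k3] as OpenCV has them; the pictures are not rectified), "R" (3x3) and "t" (3): a world point X has camera coordinates R X + t; the wrist camera has in their place "mount" (4x4, takes a point from camera to tool coordinates, whose origin is the TCP and whose axes are the flange's). Camera axes: x right, y down, z forward; pixel columns grow to the right and rows downward; lengths in mm; the calibration is good to about 2 mm. A picture is of the moment at which its call begins: read the wrist's pose just before it. There is no depth.
- r.sign_off(): hands the job in; it is judged then, once.
The state is a dict: "clock": time; "qpos": joint angles; "qvel": joint speeds; "joint_efforts": joint torques, N m; "eef_pos": TCP position; "tcp_rot": TCP orientation; "contact_force": force on the tool from outside, world axes, zero at the start; "wrist_torque": the same for the moment, N m; "opening": opening from 0.0 (shut) to 1.0 (fully open); "grasp_force": force on a finger pad.
Only numpy, scipy, OpenCV 4.12 (cv2) and the standard library are available. Lean on these libraries where they do the work, as an engineer would, in place of code of your own. Each camera call takes 0.05 s, during which the arm holds its last target. There are 200 camera calls.

## Working session

There is one attempt and no reset: what is moved stays moved. The work goes in short steps, Python scripts to look and compute and a tool call to move; the robot and the scene stay as the last step left them, time stands still between calls to the robot, and variables do not carry over. Pictures are saved under pics/ and viewed, at most 14 in all, crops included, and the job is handed in when it is done.

Besides the shell and the picture viewer there is one more tool, called after "Request:" by a JSON object that holds its "op" and its "data", one argument or row to a line. play_rows: Moves the arm, as the interface text tells. Its arguments: {"type":"object","properties":{"dp":{"type":"array"},"rot":{"type":"array"},"fingers":{"type":"number"},"grip_force":{"type":"number"}},"required":["dp","rot"]}

```bash
ls; mkdir -p pics; python3 - <<'E'
from rig import telemetry, optics, r
import cv2,numpy as np,pickle
s=telemetry.sense(); print(s)
for n in("scene","side"):
    f=optics.grab_frame(n); pickle.dump(f,open(n+".pkl","wb")); cv2.imwrite(f"pics/{n}0.png",cv2.resize(f["color"][:,:,::-1],(800,600),interpolation=cv2.INTER_CUBIC))
    R=np.array(f["R"]);print(n,f["mtx"],f["D"],-R.T@np.array(f["t"]),R[2])
E
```

```text
pics
{'clock': 0.0, 'qpos': array([-1.10636246e+00,  3.53618386e-01,  1.63413972e+00,  2.10446153e-05,
        1.15517400e+00, -2.41111383e-03]), 'qvel': array([ 2.51677241e-04, -1.24314057e-03, -3.80894221e-05, -1.77252096e-03,
        8.22673154e-04,  4.55077503e-04]), 'joint_efforts': array([-3.73067640e-03, -6.05265856e+01, -3.42070198e+01, -1.21592534e-04,
        9.34201613e-03,  3.44834689e-05]), 'eef_pos': array([ 281.06502816, -557.66185558,  197.67789681]), 'tcp_rot': array([-3.14025325e+00, -2.24711108e-05,  4.66836460e-01]), 'contact_force': array([0.88199912, 0.26779852, 0.0049481 ]), 'wrist_torque': array([ 0.0570395 ,  0.00841213, -0.01262996]), 'grasp_force': 0.0, 'opening': 0.9996636737503645}
scene [[446.48208849   0.         279.40342639]
 [  0.         446.48208849 209.49959058]
 [  0.           0.           1.        ]] [-0.06637445  0.          0.          0.          0.        ] [1198.78674269  169.87077924  722.32557626] [-0.71218665 -0.18935488 -0.6759696 ]
side [[412.44837339   0.         277.51882128]
 [  0.         412.44837339 208.22602124]
 [  0.           0.           1.        ]] [-0.10165405  0.          0.          0.          0.        ] [ 506.18557162 -616.99601793  763.16607674] [ 0.02754666  0.64535331 -0.76338738]
```

View pics/scene0.png

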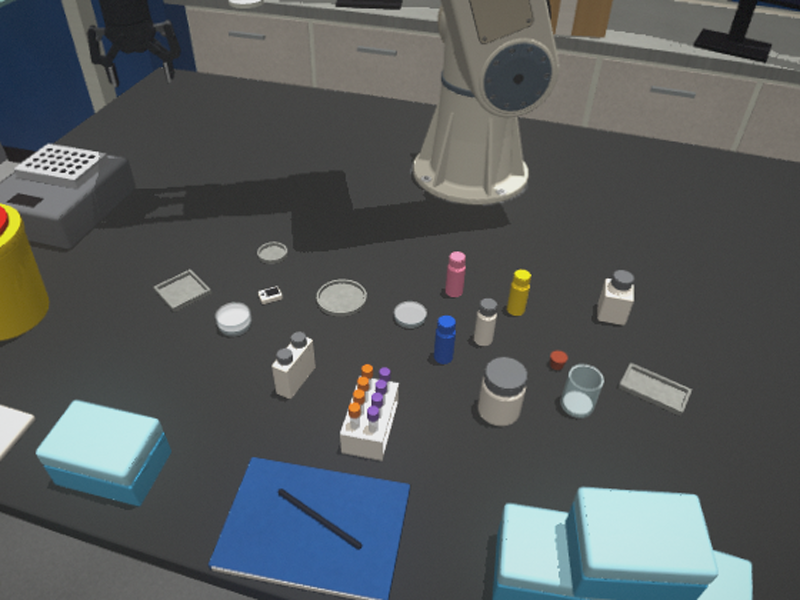

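View pics/side0.png

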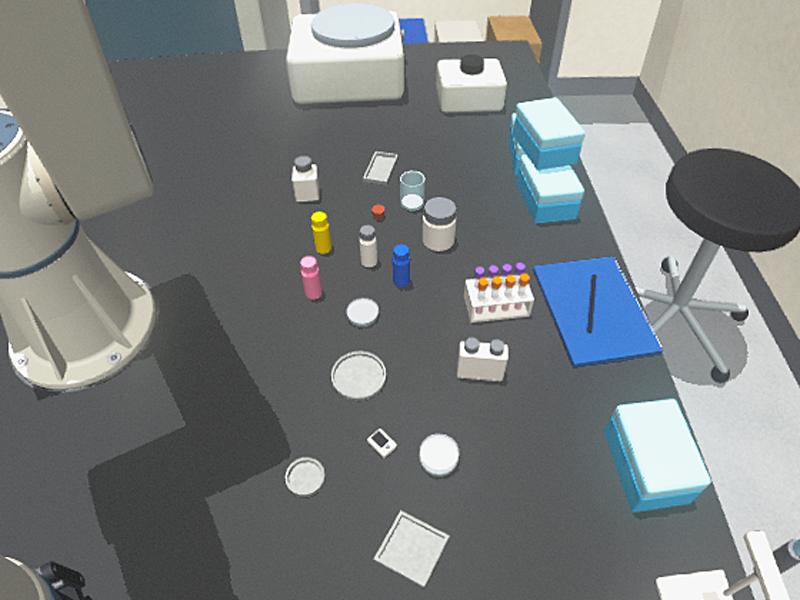

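The scene view shows the jar at (502,390), vial (486,322), square bottle (616,297) and cassette (294,363). Its nests are at (341,296) for the jar, (272,252) for the vial, (182,288) for the square bottle and (655,388) for the cassette. In the side view they are, in the same order, at (440,222), (368,246), (305,180) and (482,360), with nests at (358,374), (305,476), (412,547) and (380,167).

```bash
cat > h.py <<'E'
import cv2,numpy as np
from rig import telemetry,optics,r
from scipy.spatial.transform import Rotation as Ro
def rays(f,uv):
    n=cv2.undistortPoints(np.array(uv,float).reshape(-1,1,2),np.array(f["mtx"]),np.array(f["D"])).reshape(-1,2)
    R=np.array(f["R"]);C=-R.T@np.array(f["t"]).ravel()
    return C,np.c_[n,np.ones(len(n))]@R
def plane(f,uv,z):
    C,d=rays(f,uv); return C+d*((z-C[2])/d[:,2])[:,None]
def tri(fs,uvs):
    A=np.zeros((3,3));b=np.zeros(3);L=[]
    for f,uv in zip(fs,uvs):
        C,d=rays(f,[uv]);d=d[0]/np.linalg.norm(d[0]);P=np.eye(3)-np.outer(d,d);A+=P;b+=P@C;L.append((P,C))
    X=np.linalg.solve(A,b); return X,[np.linalg.norm(P@(X-C)) for P,C in L]
def comp(m,uv):
    n,l,st,c=cv2.connectedComponentsWithStats(m.astype(np.uint8),connectivity=4)
    u,v=map(int,uv);w=l[v-2:v+3,u-2:u+3];w=w[w>0]
    if not len(w): return None
    return l==np.bincount(w).argmax()
def wrist():
    s=telemetry.sense();f=dict(optics.grab_frame("wrist"))
    T=np.eye(4);T[:3,:3]=Ro.from_euler("xyz",s["tcp_rot"]).as_matrix();T[:3,3]=s["eef_pos"]
    W=np.linalg.inv(T@np.array(f["mount"]));f["R"]=W[:3,:3];f["t"]=W[:3,3];return s,f
E
python3 - <<'E'
from h import *
import pickle
F=[pickle.load(open(n+".pkl","rb")) for n in("scene","side")]
nest={"jar":((341,296),(358,374)),"vial":((272,252),(305,476)),"sq":((182,290),(412,547)),"cas":((655,388),(380,167))}
for k,p in nest.items():
    for f,q in zip(F,p):
        g=f["color"].max(2);m=comp(g>85,np.array(q)*.7)
        if m is None: print(k,"none");continue
        c=cv2.findContours(m.astype(np.uint8),0,1)[0];c=max(c,key=len).reshape(-1,2)
        X=plane(f,c,8)[:,:2].astype(np.float32);print(k,m.sum(),np.round(cv2.minAreaRect(X)[0],1),np.round(cv2.minAreaRect(X)[1],1),round(cv2.minAreaRect(X)[2],1))
caps={"jar":((505,376),(440,211)),"vial":((488,308),(368,233)),"sq":((623,280),(304,164)),"casA":((285,356),(472,345)),"casB":((299,340),(497,347)),"rackfix":((502,390),(440,230))}
for k,p in caps.items():
    uv=[]
    for f,q in zip(F,p):
        q=np.array(q)*.7;g=f["color"].max(2).astype(int);u,v=q.astype(int)
        m=comp((g>70)&(g<150),q)
        c=q if m is None else np.argwhere(m)[:,::-1].mean(0)
        print(k,g[v-8:v+9:2,u],None if m is None else m.sum(),np.round(c/.7,1),q/.7);uv.append(c if m is not None and m.sum()<700 else q)
    print(k,*[np.round(x,1) for x in tri(F,uv)])
    
_,w=wrist();print(np.round(w["mount"],3),w["mtx"])
E
```

```text
jar 729 [ 467.  -125.6] [88.3 83.7] 17.3
jar 210225 [514.7 445. ] [1851.  2761.4] 85.2
vial 256 [ 390.2 -285. ] [57.3 56.5] 61.8
vial 210225 [514.7 445. ] [1851.  2761.4] 85.2
sq 599 [ 528.7 -387.7] [79.1 72.3] 58.0
sq 210225 [514.7 445. ] [1851.  2761.4] 85.2
cas 864 [517.6 381.6] [96.5 56.4] 72.2
cas 210225 [514.7 445. ] [1851.  2761.4] 85.2
jar [137 135 137 138 137 139 138 138 132] 87120 [428.2 263.3] [505. 376.]
jar [187 179 179 181 182 182 185  98  95] None [440. 211.] [440. 211.]
jar [618.2 164.6  70.4] [1.4 1.4]
vial [ 72 136 136 138 135  86  70 106 227] 87120 [428.2 263.3] [488. 308.]
vial [ 97 125 180 177 184 109  81 237 227] 136191 [330.1 311.6] [368. 233.]
vial [490.2 119.   68.2] [1.2 1.2]
sq [ 70 135 136 136 137  79  69  70 189] 132 [623.1 276.1] [623. 280.]
sq [ 99  94 188 177 182 131  96 123 242] 136191 [330.1 311.6] [304. 164.]
sq [371.2 310.9  79.9] [4.4 4.4]
casA [ 73  91 136 139 138  88  73 120 234] 87120 [428.2 263.3] [285. 356.]
casA [ 95 109 192 181 183 184  89 145 238] None [472. 345.] [472. 345.]
casA [ 646.1 -130.5   57.8] [13.4 13.4]
casB [ 73  78 137 138 137  86  73 101 235] 87120 [428.2 263.3] [299. 340.]
casB [103  96 180 186 187 188 102  87 255] None [497. 347.] [497. 347.]
casB [ 658.5 -127.9   80.5] [15.3 15.3]
rackfix [138 138 139 100  71  72 113 187 141] 87120 [428.2 263.3] [502. 390.]
rackfix [ 98  95 116 231 183 184 183 181 182] None [440. 230.] [440. 230.]
rackfix [616.3 161.5  32.6] [6.3 6.3]
[[-0.00000e+00 -9.45000e-01 -3.28000e-01  8.42550e+01]
 [ 1.00000e+00 -0.00000e+00 -1.00000e-03  4.59000e-01]
 [ 1.00000e-03 -3.28000e-01  9.45000e-01 -1.75019e+02]
 [ 0.00000e+00  0.00000e+00  0.00000e+00  1.00000e+00]] [[372.29012062   0.         280.34448179]
 [  0.         372.29012062 204.57854408]
 [  0.           0.           1.        ]]
```

```bash
python3 - <<'E'
from h import *
import pickle
F=[pickle.load(open(n+".pkl","rb")) for n in("scene","side")]
nest={"jar":((341,296),(358,374)),"vial":((272,252),(305,476)),"sq":((182,290),(412,547)),"cas":((655,388),(380,167))}
for k,p in nest.items():
    f=F[1];q=p[1]
    m=comp(f["color"].max(2)>125,np.array(q)*.7)
    c=cv2.findContours(m.astype(np.uint8),0,1)[0];c=max(c,key=len).reshape(-1,2)
    X=plane(f,c,8)[:,:2].astype(np.float32);print(k,m.sum(),*[np.round(a,1) for a in cv2.minAreaRect(X)])
caps={"jar":(80,(505,372),(440,208)),"vial":(78,(488,305),(368,230)),"sq":(84,(623,277),(304,161)),"casA":(76,(285,354),(497,346)),"casB":(76,(299,338),(472,343))}
for k,(z,*p) in caps.items():
    uv=[]
    for f,q,(lo,hi) in zip(F,p,((115,165),(155,212))):
        q=np.array(q)*.7;g=f["color"].max(2).astype(int)
        m=comp((g>lo)&(g<hi),q)
        c=np.argwhere(m)[:,::-1].mean(0);uv.append(c)
        print(k,m.sum(),np.round(c/.7,1),np.round(plane(f,[c],z)[0],1))
    print(k,*[np.round(x,1) for x in tri(F,uv)])
E
```

```text
jar 997 [ 466.2 -124.7] [85.1 80.9] 87.5
vial 571 [ 391.4 -285. ] [54.2 53.1] 47.2
sq 1567 [ 529.  -388.4] [72.1 71.8] 58.1
cas 325 [519.7 383.5] [98.3 51.6] 72.6
jar 472 [506.1 372.3] [618.4 165.9  80. ]
jar 245 [439.6 207. ] [617.8 162.5  80. ]
jar [617.7 165.4  78.3] [0.8 0.8]
vial 62 [488.1 303. ] [488.6 118.6  78. ]
vial 50 [366.4 229.5] [488.7 116.1  78. ]
vial [488.2 118.2  76.8] [0.7 0.7]
sq 87 [623.1 275.9] [369.6 312.7  84. ]
sq 52 [302.  160.6] [370.3 309.9  84. ]
sq [369.6 312.4  83. ] [0.8 0.8]
casA 59 [283.9 352.9] [ 668.9 -132.2   76. ]
casA 60 [497.  344.8] [ 669.7 -134.2   76. ]
casA [ 669.3 -133.    75.3] [0.9 0.9]
casB 52 [297.9 336.2] [ 633.7 -126.2   76. ]
casB 56 [471.7 342.7] [ 634.  -128.1   76. ]
casB [ 633.7 -126.9   75.2] [0.7 0.7]
```

```bash
python3 - <<'E'
from h import *
import pickle
F=[pickle.load(open(n+".pkl","rb")) for n in("scene","side")]
P={"blue":(78,(446,322),(402,250)),"yellow":(78,(522,275),(319,217)),"pink":(78,(458,257),(309,262)),"beaker":(60,(585,376),(412,178)),"stopper":(15,(558,358),(378,210)),
"petri1":(12,(410,313),(362,311)),"petri2":(12,(233,317),(440,452)),"timer":(10,(270,294),(382,442))}
for k,(z,a,b) in P.items():
    print(k,[np.round(plane(f,[np.array(q)*.7],z)[0,:2]) for f,q in zip(F,(a,b))])
print("rack scene base corners z0",np.round(plane(F[0],np.array([(342,449),(380,457),(398,408)])*.7,0)))
print("rack side base z0",np.round(plane(F[1],np.array([(470,321),(533,315)])*.7,0)))
print("rack side top z40",np.round(plane(F[1],np.array([(465,282),(530,276)])*.7,40)))
E
```

```text
blue [array([547.,  67.]), array([546.,  63.])]
yellow [array([408., 159.]), array([407., 153.])]
pink [array([395.,  53.]), array([394.,  46.])]
beaker [array([575., 272.]), array([578., 272.])]
stopper [array([509., 237.]), array([510., 236.])]
petri1 [array([477.,  -3.]), array([475.,  -7.])]
petri2 [array([ 569., -271.]), array([ 577., -264.])]
timer [array([ 499., -238.]), array([ 498., -243.])]
rack scene base corners z0 [[745. -24.   0.]
 [742.  28.   0.]
 [657.  28.   0.]]
rack side base z0 [[651. -30.   0.]
 [758. -25.   0.]]
rack side top z40 [[647.  20.  40.]
 [756.  26.  40.]]
```

```bash
cat > plan.py <<'E'
import sys
from h import *
# args: x y z yawdeg ; prints the calls needed from the sensed pose (or chained)
def plan(wps,dmax=190,amax=33):
    s=telemetry.sense();p=np.array(s["eef_pos"]);R=Ro.from_euler("xyz",s["tcp_rot"])
    print("at",round(s["clock"],2),np.round(p,1),np.round(np.degrees(s["tcp_rot"]),2),"open",round(s["opening"],3),"F",np.round(s["contact_force"],1),"grip",round(s["grasp_force"],1))
    for x,y,z,a in wps:
        Rt=Ro.from_euler("xyz",[np.pi,0,np.radians(a)]);d=np.array([x,y,z])-p;w=(R.inv()*Rt).as_rotvec(degrees=True)
        n=max(1,int(np.ceil(max(np.linalg.norm(d)/dmax,np.linalg.norm(w)/amax))))
        print("->",x,y,z,a)
        for i in range(n):
            print("  dp",(np.round(R.inv().apply(d/n)/40,2)+0).tolist(),"rot",(np.round(w/n/6,2)+0).tolist(),"rows",round(max(np.linalg.norm(d)/n/41.7,np.linalg.norm(w)/n/7.16),1))
            R=R*Ro.from_rotvec(w/n,degrees=True)
        p=np.array([x,y,z]);R=Rt
v=list(map(float,sys.argv[1:]));plan([v[i:i+4] for i in range(0,len(v),4)])
E
python3 plan.py 618 164.5 160 90
```

```text
at 0.15 [ 281.1 -557.8  197.8] [-179.94   -0.     26.75] open 1.004 F [ 0.7  0.8 -0.4] grip 0.0
-> 618.0 164.5 160.0 90.0
  dp [3.13, -2.47, 0.19] rot [0.0, 0.0, -2.11] rows 3.8
  dp [3.59, -1.72, 0.19] rot [0.0, 0.0, -2.11] rows 3.8
  dp [3.88, -0.89, 0.19] rot [0.0, 0.0, -2.11] rows 3.8
  dp [3.98, -0.02, 0.19] rot [0.0, 0.0, -2.11] rows 3.8
  dp [3.89, 0.85, 0.19] rot [0.0, 0.0, -2.11] rows 3.8
```

Request:
{"op": "play_rows", "data": {
  "dp": [
    [0.8,-0.6,0.05],
    [1.6,-1.2,0.1],
    [2.4,-1.9,0.15],
    [3.13,-2.47,0.19],
    [3.13,-2.47,0.19]
  ],
  "rot": [
    [0,0,-0.5],
    [0,0,-1.0],
    [0,0,-1.6],
    [0,0,-2.11],
    [0,0,-2.11]
  ],
  "fingers": 1.0,
  "grip_force": 50
}}

```text
clock: 0.57
eef_pos: [349.8, -407.8, 190.0]
tcp_rot: [-3.138, -0.002, 0.694]
contact_force: [0.2, -1.5, -0.5]
opening: 0.999
grasp_force: 0.0
```

Request:
{"op": "play_rows", "data": {
  "dp": [
    [3.59,-1.72,0.19],
    [3.59,-1.72,0.19],
    [3.59,-1.72,0.19],
    [3.59,-1.72,0.19]
  ],
  "rot": [
    [0,0,-2.11],
    [0,0,-2.11],
    [0,0,-2.11],
    [0,0,-2.11]
  ]
}}

```text
clock: 0.9
eef_pos: [416.3, -267.2, 183.0]
tcp_rot: [-3.141, -0.0, 0.909]
contact_force: [1.0, -0.2, 0.1]
opening: 1.003
grasp_force: 0.0
```

Request:
{"op": "play_rows", "data": {
  "dp": [
    [3.88,-0.89,0.19],
    [3.88,-0.89,0.19],
    [3.88,-0.89,0.19],
    [3.88,-0.89,0.19]
  ],
  "rot": [
    [0,0,-2.11],
    [0,0,-2.11],
    [0,0,-2.11],
    [0,0,-2.11]
  ]
}}

```text
clock: 1.23
eef_pos: [483.9, -122.6, 175.5]
tcp_rot: [3.141, -0.0, 1.13]
contact_force: [-0.3, -1.2, 0.2]
opening: 0.997
grasp_force: 0.0
```

Request:
{"op": "play_rows", "data": {
  "dp": [
    [3.98,-0.02,0.19],
    [3.98,-0.02,0.19],
    [3.98,-0.02,0.19],
    [3.98,-0.02,0.19]
  ],
  "rot": [
    [0,0,-2.11],
    [0,0,-2.11],
    [0,0,-2.11],
    [0,0,-2.11]
  ]
}}

```text
clock: 1.57
eef_pos: [551.4, 21.9, 167.9]
tcp_rot: [3.141, -0.0, 1.352]
contact_force: [0.5, -0.9, -0.3]
opening: 0.999
grasp_force: 0.0
```

Request:
{"op": "play_rows", "data": {
  "dp": [
    [3.89,0.85,0.19],
    [3.89,0.85,0.19],
    [3.89,0.85,0.19],
    [3.89,0.85,0.19],
    [3.89,0.85,0.19]
  ],
  "rot": [
    [0,0,-2.11],
    [0,0,-2.11],
    [0,0,-2.11],
    [0,0,-2.11],
    [0,0,-2.11]
  ]
}}

```text
clock: 1.98
eef_pos: [619.9, 169.3, 159.8]
tcp_rot: [3.14, -0.002, 1.575]
contact_force: [-1.0, -0.8, -0.4]
opening: 1.002
grasp_force: 0.0
```

```bash
python3 - <<'E'
from h import *
s,f=wrist();print(s["eef_pos"],s["tcp_rot"])
cv2.imwrite("pics/w1.png",f["color"][:,:,::-1])
import pickle;pickle.dump(f,open("w1.pkl","wb"))
E
python3 plan.py 618 164.5 25 90
```

```text
[619.93549367 169.26565539 159.81083291] [ 3.13994182e+00 -2.07259006e-03  1.57453066e+00]
at 2.03 [618.5 166.6 159.6] [-1.800e+02 -2.000e-02  9.023e+01] open 0.996 F [ 0.7 -0.9 -0.4] grip 0.0
-> 618.0 164.5 25.0 90.0
  dp [-0.05, -0.01, 3.37] rot [0.0, 0.0, 0.04] rows 3.2
```

View pics/w1.png

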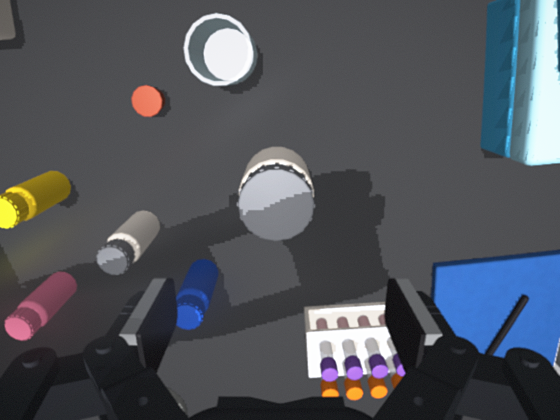

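The wrist view shows the jar's cap at about (277,203) with clear space on both finger sides. Next I check its position on the z=80 plane.

```bash
python3 - <<'E'
from h import *
import pickle
f=pickle.load(open("w1.pkl","rb"))
# settled-at-capture pose uncertain: report jar, vial tops
for uv,z in(((277,203),80),((112,260),78),((147,101),15)): print(np.round(plane(f,[uv],z),1))
E
```

```text
[[617.4 166.5  80. ]]
[[488.2 118.4  78. ]]
[[507.6 234.7  15. ]]
```

Request:
{"op": "play_rows", "data": {
  "dp": [
    [-0.05,-0.01,1.0],
    [-0.05,-0.01,2.0],
    [-0.05,-0.01,2.8],
    [-0.05,-0.01,3.4],
    [-0.05,-0.01,3.59]
  ],
  "rot": [
    [0,0,0],
    [0,0,0],
    [0,0,0],
    [0,0,0],
    [0,0,0]
  ]
}}

```text
clock: 2.45
eef_pos: [614.0, 159.8, 12.7]
tcp_rot: [-3.135, 0.002, 1.571]
contact_force: [-1.0, -0.3, -1.4]
opening: 1.001
grasp_force: 0.0
```

Request:
{"op": "play_rows", "data": {
  "dp": [
    [0,0,0],
    [0,0,0],
    [0,0,0],
    [0,0,0],
    [0,0,0]
  ],
  "rot": [
    [0,0,0],
    [0,0,0],
    [0,0,0],
    [0,0,0],
    [0,0,0]
  ],
  "fingers": 0.6,
  "grip_force": 40
}}

```text
clock: 2.87
eef_pos: [618.6, 162.0, 18.8]
tcp_rot: [3.139, -0.001, 1.572]
contact_force: [-0.4, -0.2, 6.0]
opening: 0.643
grasp_force: 44.0
```

Request:
{"op": "play_rows", "data": {
  "dp": [
    [0,0,0],
    [0,0,0],
    [0,0,0],
    [0,0,0],
    [0,0,0]
  ],
  "rot": [
    [0,0,0],
    [0,0,0],
    [0,0,0],
    [0,0,0],
    [0,0,0]
  ]
}}

```text
clock: 3.28
eef_pos: [618.6, 162.0, 18.8]
tcp_rot: [3.139, -0.001, 1.572]
contact_force: [-0.8, -0.8, 7.5]
opening: 0.644
grasp_force: 44.3
```

```bash
python3 plan.py 618.5 162 130 90  466 -127.5 130 75 466 -127.5 22 75
```

```text
at 3.28 [618.6 162.   18.8] [ 1.7983e+02 -3.0000e-02  9.0050e+01] open 0.644 F [-0.8 -0.8  7.5] grip 44.3
-> 618.5 162.0 130.0 90.0
  dp [0.0, 0.0, -2.78] rot [0.03, -0.01, 0.01] rows 2.7
-> 466.0 -127.5 130.0 75.0
  dp [-3.62, -1.91, 0.0] rot [0.0, 0.0, 1.25] rows 3.9
  dp [-3.84, -1.42, 0.0] rot [0.0, 0.0, 1.25] rows 3.9
-> 466.0 -127.5 22.0 75.0
  dp [0.0, 0.0, 2.7] rot [0.0, 0.0, 0.0] rows 2.6
```

Request:
{"op": "play_rows", "data": {
  "dp": [
    [0,0,-0.3],
    [0,0,-0.9],
    [0,0,-1.6],
    [0,0,-2.3],
    [0,0,-2.78]
  ],
  "rot": [
    [0,0,0],
    [0,0,0],
    [0,0,0],
    [0,0,0],
    [0,0,0]
  ],
  "grip_force": 60
}}

```text
clock: 3.7
eef_pos: [618.1, 162.0, 131.6]
tcp_rot: [3.139, -0.001, 1.572]
contact_force: [0.7, -0.4, -2.5]
opening: 0.639
grasp_force: 64.5
```

Request:
{"op": "play_rows", "data": {
  "dp": [
    [-0.4,-0.2,0],
    [-1.2,-0.6,0],
    [-2.0,-1.05,0],
    [-2.8,-1.5,0],
    [-3.62,-1.91,0]
  ],
  "rot": [
    [0,0,0.1],
    [0,0,0.4],
    [0,0,0.7],
    [0,0,1.0],
    [0,0,1.25]
  ]
}}

```text
clock: 4.12
eef_pos: [539.7, 16.0, 128.8]
tcp_rot: [3.141, -0.0, 1.44]
contact_force: [0.5, -0.3, -2.6]
opening: 0.641
grasp_force: 64.5
```

Request:
{"op": "play_rows", "data": {
  "dp": [
    [-0.85,-0.3,0],
    [-1.7,-0.62,0],
    [-2.5,-0.95,0],
    [-3.2,-1.2,0],
    [-3.84,-1.42,0]
  ],
  "rot": [
    [0,0,0.3],
    [0,0,0.6],
    [0,0,0.9],
    [0,0,1.1],
    [0,0,1.25]
  ]
}}

```text
clock: 4.53
eef_pos: [463.5, -129.5, 128.9]
tcp_rot: [3.141, 0.0, 1.308]
contact_force: [-0.3, 0.1, -3.0]
opening: 0.638
grasp_force: 64.5
```

Request:
{"op": "play_rows", "data": {
  "dp": [
    [0,0,0],
    [0,0,0],
    [0,0,0]
  ],
  "rot": [
    [0,0,0],
    [0,0,0],
    [0,0,0]
  ]
}}

```text
clock: 4.78
eef_pos: [465.1, -127.9, 128.7]
tcp_rot: [3.14, -0.0, 1.309]
contact_force: [1.2, 1.0, -2.0]
opening: 0.639
grasp_force: 64.4
```

```bash
python3 - <<'E'
from h import *
s,f=wrist()
cv2.imwrite("pics/w2.png",f["color"][:,:,::-1])
import pickle;pickle.dump(f,open("w2.pkl","wb"))
E
python3 plan.py 466 -127.5 40 75 466 -127.5 22 75
```

```text
at 4.83 [ 465.2 -127.6  128.5] [ 1.7995e+02 -2.0000e-02  7.5060e+01] open 0.638 F [ 0.4 -0.4 -2.1] grip 64.4
-> 466.0 -127.5 40.0 75.0
  dp [0.01, 0.02, 2.21] rot [0.01, 0.0, 0.01] rows 2.1
-> 466.0 -127.5 22.0 75.0
  dp [0.0, 0.0, 0.45] rot [0.0, 0.0, 0.0] rows 0.4
```

View pics/w2.png

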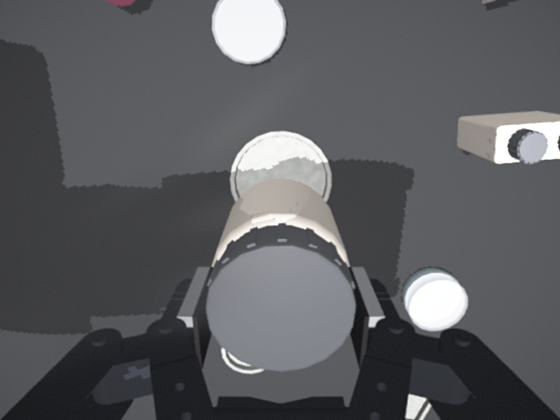

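The jar is held upright with its cap at (282,302). The nest rim behind it spans u 230–332, with its top edge at v 131.

```bash
python3 - <<'E'
from h import *
import pickle
f=pickle.load(open("w2.pkl","rb"))
print(np.round(plane(f,[(282,302)],189.7),1))
e=plane(f,[(230,181),(332,181),(281,131),(247,146),(315,146)],10)[:,:2]
A=np.c_[2*e,np.ones(5)];s=np.linalg.lstsq(A,(e**2).sum(1),rcond=None)[0];print(np.round(e,1),s[:2],np.sqrt(s[2]+s[0]**2+s[1]**2))
E
```

```text
[[ 467.5 -120.7  189.7]]
[[ 426.  -114.5]
 [ 506.6 -136.2]
 [ 476.8  -86.1]
 [ 447.7  -90.6]
 [ 499.8 -104.5]] [ 465.81746066 -127.2387777 ] 41.57738132100966
```

Request:
{"op": "play_rows", "data": {
  "dp": [
    [-0.07,0.01,0.5],
    [-0.07,0.01,1.2],
    [-0.07,0.01,1.9],
    [-0.07,0.01,2.2],
    [-0.07,0.01,2.3]
  ],
  "rot": [
    [0,0,0],
    [0,0,0],
    [0,0,0],
    [0,0,0],
    [0,0,0]
  ]
}}

```text
clock: 5.25
eef_pos: [463.2, -129.4, 33.9]
tcp_rot: [-3.138, -0.0, 1.311]
contact_force: [-0.7, -0.7, -2.7]
opening: 0.638
grasp_force: 64.4
```

Request:
{"op": "play_rows", "data": {
  "dp": [
    [0,0,0.07],
    [0,0,0.14],
    [0,0,0.21],
    [0,0,0.25],
    [0,0,0.25]
  ],
  "rot": [
    [0,0,0],
    [0,0,0],
    [0,0,0],
    [0,0,0],
    [0,0,0]
  ]
}}

```text
clock: 5.67
eef_pos: [464.8, -130.9, 26.4]
tcp_rot: [3.141, 0.0, 1.31]
contact_force: [-0.5, -0.3, -2.3]
opening: 0.639
grasp_force: 64.4
```

Request:
{"op": "play_rows", "data": {
  "dp": [
    [0,0,0],
    [0,0,0]
  ],
  "rot": [
    [0,0,0],
    [0,0,0]
  ]
}}

```text
clock: 5.83
eef_pos: [464.7, -131.0, 26.4]
tcp_rot: [3.141, 0.0, 1.31]
contact_force: [-0.7, -0.0, -2.2]
opening: 0.64
grasp_force: 64.4
```

Request:
{"op": "play_rows", "data": {
  "dp": [
    [0,0,0.03],
    [0,0,0.06],
    [0,0,0.09],
    [0,0,0.09],
    [0,0,0.09]
  ],
  "rot": [
    [0,0,0],
    [0,0,0],
    [0,0,0],
    [0,0,0],
    [0,0,0]
  ]
}}

```text
clock: 6.25
eef_pos: [464.2, -130.8, 22.3]
tcp_rot: [-3.141, 0.0, 1.31]
contact_force: [-0.1, -0.2, -2.1]
opening: 0.641
grasp_force: 64.4
```

Request:
{"op": "play_rows", "data": {
  "dp": [
    [0,0,0.01],
    [0,0,0.03],
    [0,0,0.04],
    [0,0,0.04],
    [0,0,0.04]
  ],
  "rot": [
    [0,0,0],
    [0,0,0],
    [0,0,0],
    [0,0,0],
    [0,0,0]
  ]
}}

```text
clock: 6.67
eef_pos: [464.5, -130.8, 21.8]
tcp_rot: [3.141, -0.0, 1.31]
contact_force: [-4.6, 2.1, 15.1]
opening: 0.64
grasp_force: 67.3
```

Request:
{"op": "play_rows", "data": {
  "dp": [
    [0,0,0],
    [0,0,0],
    [0,0,0],
    [0,0,0],
    [0,0,0]
  ],
  "rot": [
    [0,0,0],
    [0,0,0],
    [0,0,0],
    [0,0,0],
    [0,0,0]
  ],
  "fingers": 1.0
}}

```text
clock: 7.08
eef_pos: [464.4, -130.8, 20.7]
tcp_rot: [-3.142, -0.0, 1.31]
contact_force: [0.8, 0.4, -0.5]
opening: 0.996
grasp_force: 0.0
```

Request:
{"op": "play_rows", "data": {
  "dp": [
    [0,0,-0.3],
    [0,0,-1.0],
    [0,0,-1.9],
    [0,0,-2.8],
    [0,0,-3.3]
  ],
  "rot": [
    [0,0,0],
    [0,0,0],
    [0,0,0],
    [0,0,0],
    [0,0,0]
  ]
}}

```text
clock: 7.5
eef_pos: [465.7, -131.2, 156.2]
tcp_rot: [3.138, 0.0, 1.31]
contact_force: [1.1, 0.7, -0.6]
opening: 0.999
grasp_force: 0.0
```

```bash
python3 - <<'E'
from h import *
s,f=wrist()
cv2.imwrite("pics/w3.png",f["color"][:,:,::-1])
import pickle;pickle.dump(f,open("w3.pkl","wb"))
E
python3 plan.py 488.5 117.5 150 50  488.5 117.5 16 50
```

```text
at 7.55 [ 467.4 -131.7  158.8] [1.7956e+02 1.0000e-02 7.5050e+01] open 0.999 F [ 2.  -1.1  3.4] grip 0.0
-> 488.5 117.5 150.0 50.0
  dp [3.08, -0.55, 0.1] rot [0.04, -0.01, 2.09] rows 3.0
  dp [2.89, -1.2, 0.11] rot [0.04, -0.01, 2.09] rows 3.0
-> 488.5 117.5 16.0 50.0
  dp [0.0, 0.0, 3.35] rot [0.0, 0.0, 0.0] rows 3.2
```

View pics/w3.png

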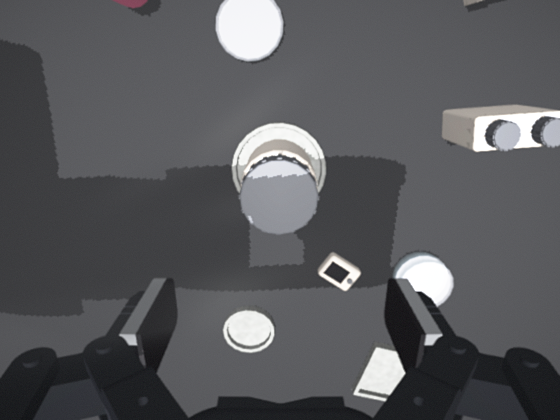

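The jar stands in its nest, cap at about (280,198). Next is the vial, with the fingers closing clear of the blue and yellow ones.

```bash
python3 - <<'E'
from h import *
import pickle
f=pickle.load(open("w3.pkl","rb"))
print(np.round(plane(f,[(280,198)],83),1))
E
python3 plan.py 488.5 118 150 125  488.5 118 16 125
```

```text
[[ 466.3 -128.3   83. ]]
at 7.55 [ 467.4 -131.7  158.8] [1.7956e+02 1.0000e-02 7.5050e+01] open 0.999 F [ 2.  -1.1  3.4] grip 0.0
-> 488.5 118.0 150.0 125.0
  dp [3.08, -0.55, 0.1] rot [0.03, 0.02, -4.16] rows 3.5
  dp [3.03, 0.8, 0.11] rot [0.03, 0.02, -4.16] rows 3.5
-> 488.5 118.0 16.0 125.0
  dp [0.0, 0.0, 3.35] rot [0.0, 0.0, 0.0] rows 3.2
```

Request:
{"op": "play_rows", "data": {
  "dp": [
    [0.6,-0.1,0.02],
    [1.4,-0.25,0.05],
    [2.2,-0.4,0.08],
    [3.08,-0.55,0.1],
    [3.08,-0.55,0.1]
  ],
  "rot": [
    [0,0,-0.9],
    [0,0,-2.0],
    [0,0,-3.1],
    [0,0,-4.16],
    [0,0,-4.16]
  ],
  "fingers": 0.7
}}

```text
clock: 7.97
eef_pos: [475.0, -1.6, 148.4]
tcp_rot: [3.141, -0.002, 1.755]
contact_force: [-0.7, 0.3, 0.0]
opening: 0.696
grasp_force: 0.0
```

Request:
{"op": "play_rows", "data": {
  "dp": [
    [0.8,0.2,0.03],
    [1.6,0.4,0.06],
    [2.4,0.6,0.09],
    [3.03,0.8,0.11],
    [3.03,0.8,0.11]
  ],
  "rot": [
    [0,0,-1.1],
    [0,0,-2.2],
    [0,0,-3.2],
    [0,0,-4.16],
    [0,0,-4.16]
  ]
}}

```text
clock: 8.38
eef_pos: [485.9, 122.4, 144.0]
tcp_rot: [3.14, -0.001, 2.189]
contact_force: [-0.1, -0.1, -0.0]
opening: 0.7
grasp_force: 0.0
```

Request:
{"op": "play_rows", "data": {
  "dp": [
    [0,0,0],
    [0,0,0]
  ],
  "rot": [
    [0,0,0],
    [0,0,0]
  ]
}}

```text
clock: 8.55
eef_pos: [484.9, 118.3, 144.0]
tcp_rot: [-3.141, -0.0, 2.18]
contact_force: [-0.4, -0.6, -0.7]
opening: 0.702
grasp_force: 0.0
```

```bash
python3 plan.py 488.5 118 16 125
```

```text
at 8.55 [484.9 118.3 144. ] [-179.94   -0.    124.91] open 0.702 F [-0.4 -0.6 -0.7] grip 0.0
-> 488.5 118.0 16.0 125.0
  dp [-0.06, 0.07, 3.2] rot [-0.01, 0.0, -0.02] rows 3.1
```

Request:
{"op": "play_rows", "data": {
  "dp": [
    [-0.06,0.07,0.7],
    [-0.06,0.07,1.6],
    [-0.06,0.07,2.4],
    [-0.06,0.07,2.9],
    [-0.06,0.07,3.2]
  ],
  "rot": [
    [0,0,0],
    [0,0,0],
    [0,0,0],
    [0,0,0],
    [0,0,0]
  ]
}}

```text
clock: 8.97
eef_pos: [487.2, 116.5, 13.9]
tcp_rot: [-3.138, -0.001, 2.178]
contact_force: [-0.0, 0.2, -0.5]
opening: 0.698
grasp_force: 0.0
```

Request:
{"op": "play_rows", "data": {
  "dp": [
    [0,0,0],
    [0,0,0],
    [0,0,0]
  ],
  "rot": [
    [0,0,0],
    [0,0,0],
    [0,0,0]
  ]
}}

```text
clock: 9.22
eef_pos: [489.6, 117.8, 17.2]
tcp_rot: [3.141, 0.0, 2.18]
contact_force: [-0.1, -0.4, 0.4]
opening: 0.706
grasp_force: 0.0
```

Request:
{"op": "play_rows", "data": {
  "dp": [
    [0,0,0],
    [0,0,0],
    [0,0,0],
    [0,0,0],
    [0,0,0]
  ],
  "rot": [
    [0,0,0],
    [0,0,0],
    [0,0,0],
    [0,0,0],
    [0,0,0]
  ],
  "fingers": 0.25,
  "grip_force": 30
}}

```text
clock: 9.63
eef_pos: [489.7, 118.6, 17.5]
tcp_rot: [3.14, 0.001, 2.181]
contact_force: [-1.6, -0.7, 6.6]
opening: 0.328
grasp_force: 29.1
```

Request:
{"op": "play_rows", "data": {
  "dp": [
    [0,0,0],
    [0,0,0],
    [0,0,0]
  ],
  "rot": [
    [0,0,0],
    [0,0,0],
    [0,0,0]
  ],
  "grip_force": 40
}}

```text
clock: 9.88
eef_pos: [489.7, 118.6, 17.5]
tcp_rot: [3.14, 0.001, 2.181]
contact_force: [-1.5, -0.7, 8.9]
opening: 0.319
grasp_force: 38.9
```

```bash
python3 plan.py 488.5 118 130 125  391 -285 130 90 391 -285 30 90
```

```text
at 9.88 [489.7 118.6  17.5] [1.7992e+02 4.0000e-02 1.2498e+02] open 0.319 F [-1.5 -0.7  8.9] grip 38.9
-> 488.5 118.0 130.0 125.0
  dp [0.0, -0.03, -2.81] rot [0.01, 0.01, 0.0] rows 2.7
-> 391.0 -285.0 130.0 90.0
  dp [-2.28, -2.59, 0.0] rot [0.0, 0.0, 1.94] rows 3.3
  dp [-2.76, -2.08, 0.0] rot [0.0, 0.0, 1.94] rows 3.3
  dp [-3.12, -1.47, 0.0] rot [0.0, 0.0, 1.94] rows 3.3
-> 391.0 -285.0 30.0 90.0
  dp [0.0, 0.0, 2.5] rot [0.0, 0.0, 0.0] rows 2.4
```

Request:
{"op": "play_rows", "data": {
  "dp": [
    [0,0,-0.3],
    [0,0,-0.9],
    [0,0,-1.6],
    [0,0,-2.3],
    [0,0,-2.85]
  ],
  "rot": [
    [0,0,0],
    [0,0,0],
    [0,0,0],
    [0,0,0],
    [0,0,0]
  ]
}}

```text
clock: 10.3
eef_pos: [489.5, 118.6, 132.8]
tcp_rot: [3.14, 0.001, 2.181]
contact_force: [1.4, 0.0, -0.5]
opening: 0.318
grasp_force: 39.6
```

Request:
{"op": "play_rows", "data": {
  "dp": [
    [-0.25,-0.3,0],
    [-0.7,-0.8,0],
    [-1.2,-1.35,0],
    [-1.7,-1.95,0],
    [-2.28,-2.59,0]
  ],
  "rot": [
    [0,0,0.2],
    [0,0,0.6],
    [0,0,1.0],
    [0,0,1.5],
    [0,0,1.94]
  ]
}}

```text
clock: 10.72
eef_pos: [456.0, -16.4, 130.9]
tcp_rot: [3.141, 0.0, 1.977]
contact_force: [0.6, -0.9, -0.4]
opening: 0.319
grasp_force: 39.6
```

Request:
{"op": "play_rows", "data": {
  "dp": [
    [-0.6,-0.45,0],
    [-1.1,-0.83,0],
    [-1.65,-1.25,0],
    [-2.2,-1.66,0],
    [-2.76,-2.08,0]
  ],
  "rot": [
    [0,0,0.4],
    [0,0,0.8],
    [0,0,1.2],
    [0,0,1.6],
    [0,0,1.94]
  ]
}}

```text
clock: 11.13
eef_pos: [423.3, -151.2, 130.9]
tcp_rot: [3.141, 0.0, 1.773]
contact_force: [1.1, 0.9, -1.2]
opening: 0.318
grasp_force: 39.6
```

Request:
{"op": "play_rows", "data": {
  "dp": [
    [-0.8,-0.37,0],
    [-1.6,-0.75,0],
    [-2.3,-1.08,0],
    [-2.8,-1.3,0],
    [-3.12,-1.47,0]
  ],
  "rot": [
    [0,0,0.5],
    [0,0,1.0],
    [0,0,1.4],
    [0,0,1.7],
    [0,0,1.94]
  ]
}}

```text
clock: 11.55
eef_pos: [391.0, -286.5, 130.9]
tcp_rot: [3.141, 0.001, 1.569]
contact_force: [0.0, 0.4, -0.1]
opening: 0.318
grasp_force: 39.6
```

Request:
{"op": "play_rows", "data": {
  "dp": [
    [0,0,0],
    [0,0,0],
    [0,0,0],
    [0,0,0]
  ],
  "rot": [
    [0,0,0],
    [0,0,0],
    [0,0,0],
    [0,0,0]
  ]
}}

```text
clock: 11.88
eef_pos: [391.5, -283.2, 130.5]
tcp_rot: [-3.142, -0.0, 1.573]
contact_force: [-0.3, -0.3, -0.7]
opening: 0.317
grasp_force: 39.6
```

```bash
python3 - <<'E'
from h import *
s,f=wrist()
cv2.imwrite("pics/w4.png",f["color"][:,:,::-1])
import pickle;pickle.dump(f,open("w4.pkl","wb"))
E
python3 plan.py 391 -285 26 90
```

```text
at 11.93 [ 391.6 -283.2  130.5] [ 1.800e+02 -1.000e-02  9.013e+01] open 0.321 F [-0.3  0.1 -0.1] grip 39.6
-> 391.0 -285.0 26.0 90.0
  dp [-0.05, -0.02, 2.61] rot [0.0, 0.0, 0.02] rows 2.5
```

View pics/w4.png

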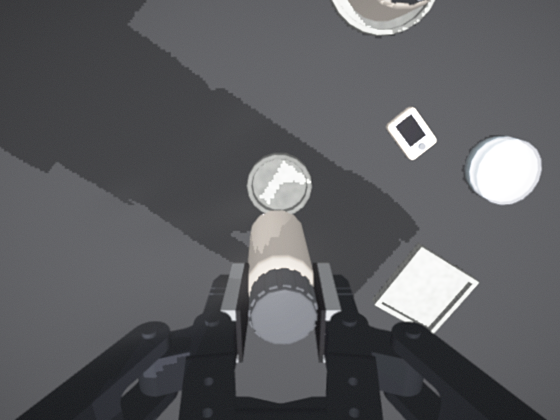

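The vial is held upright with its cap at (283,315). Its nest is at (279,184) and fully visible.

```bash
python3 - <<'E'
from h import *
import pickle
f=pickle.load(open("w4.pkl","rb"))
print(np.round(plane(f,[(283,315)],78+130.5-17.5),1))
e=plane(f,[(247,184),(312,184),(279,153),(279,216)],10)[:,:2];print(np.round(e,1),e[:2].mean(0),e[2:].mean(0))
E
```

```text
[[ 392.3 -281.4  191. ]]
[[ 363.8 -283.4]
 [ 417.4 -283.3]
 [ 390.1 -257.5]
 [ 390.2 -311.6]] [ 390.56223195 -283.37483531] [ 390.15252385 -284.56401437]
```

Request:
{"op": "play_rows", "data": {
  "dp": [
    [-0.07,-0.04,0.5],
    [-0.07,-0.04,1.2],
    [-0.07,-0.04,1.9],
    [-0.07,-0.04,2.3],
    [-0.07,-0.04,2.5]
  ],
  "rot": [
    [0,0,0],
    [0,0,0],
    [0,0,0],
    [0,0,0],
    [0,0,0]
  ]
}}

```text
clock: 12.35
eef_pos: [388.9, -285.3, 28.4]
tcp_rot: [-3.139, -0.002, 1.573]
contact_force: [-0.2, 0.9, -0.2]
opening: 0.314
grasp_force: 39.6
```

Request:
{"op": "play_rows", "data": {
  "dp": [
    [0,0,0.04],
    [0,0,0.08],
    [0,0,0.12],
    [0,0,0.16],
    [0,0,0.16]
  ],
  "rot": [
    [0,0,0],
    [0,0,0],
    [0,0,0],
    [0,0,0],
    [0,0,0]
  ]
}}

```text
clock: 12.77
eef_pos: [390.3, -287.2, 24.6]
tcp_rot: [3.141, 0.001, 1.572]
contact_force: [-0.4, -0.3, -1.4]
opening: 0.318
grasp_force: 39.6
```

Request:
{"op": "play_rows", "data": {
  "dp": [
    [0,0,0],
    [0,0,0]
  ],
  "rot": [
    [0,0,0],
    [0,0,0]
  ]
}}

```text
clock: 12.93
eef_pos: [390.1, -287.1, 24.4]
tcp_rot: [3.141, 0.0, 1.572]
contact_force: [0.5, -0.1, -1.2]
opening: 0.317
grasp_force: 39.6
```

Request:
{"op": "play_rows", "data": {
  "dp": [
    [0,0.01,0.03],
    [0,0.01,0.06],
    [0,0.01,0.08],
    [0,0.01,0.1],
    [0,0.01,0.1]
  ],
  "rot": [
    [0,0,0],
    [0,0,0],
    [0,0,0],
    [0,0,0],
    [0,0,0]
  ]
}}

```text
clock: 13.35
eef_pos: [390.4, -287.3, 20.5]
tcp_rot: [3.141, 0.0, 1.572]
contact_force: [-2.8, 1.1, 9.4]
opening: 0.32
grasp_force: 40.8
```

Request:
{"op": "play_rows", "data": {
  "dp": [
    [0,0,0],
    [0,0,0]
  ],
  "rot": [
    [0,0,0],
    [0,0,0]
  ]
}}

```text
clock: 13.52
eef_pos: [390.3, -287.2, 20.5]
tcp_rot: [3.141, 0.0, 1.572]
contact_force: [-2.3, 0.5, 8.5]
opening: 0.319
grasp_force: 40.7
```

Request:
{"op": "play_rows", "data": {
  "dp": [
    [0,0,0],
    [0,0,0],
    [0,0,0],
    [0,0,0],
    [0,0,0]
  ],
  "rot": [
    [0,0,0],
    [0,0,0],
    [0,0,0],
    [0,0,0],
    [0,0,0]
  ],
  "fingers": 0.8
}}

```text
clock: 13.93
eef_pos: [390.2, -286.9, 19.9]
tcp_rot: [-3.141, -0.0, 1.572]
contact_force: [0.9, 0.3, -0.5]
opening: 0.799
grasp_force: 0.0
```

Request:
{"op": "play_rows", "data": {
  "dp": [
    [0,0,-0.3],
    [0,0,-1.0],
    [0,0,-1.9],
    [0,0,-2.8],
    [0,0,-3.5]
  ],
  "rot": [
    [0,0,0],
    [0,0,0],
    [0,0,0],
    [0,0,0],
    [0,0,0]
  ]
}}

```text
clock: 14.35
eef_pos: [390.5, -287.1, 162.4]
tcp_rot: [3.141, 0.001, 1.572]
contact_force: [0.8, -1.0, 0.5]
opening: 0.8
grasp_force: 0.0
```

```bash
python3 plan.py 370 305 165 130
```

```text
at 14.35 [ 390.5 -287.1  162.4] [1.7994e+02 4.0000e-02 9.0040e+01] open 0.8 F [ 0.8 -1.   0.5] grip 0.0
-> 370.0 305.0 165.0 130.0
  dp [3.7, -0.13, -0.02] rot [0.0, 0.0, -1.66] rows 3.6
  dp [3.67, 0.52, -0.02] rot [0.0, 0.0, -1.66] rows 3.6
  dp [3.52, 1.15, -0.02] rot [0.0, 0.0, -1.66] rows 3.6
  dp [3.27, 1.74, -0.02] rot [0.0, 0.0, -1.66] rows 3.6
```

Request:
{"op": "play_rows", "data": {
  "dp": [
    [0.6,-0.02,0],
    [1.5,-0.05,0],
    [2.5,-0.09,0],
    [3.2,-0.11,0],
    [3.7,-0.13,0]
  ],
  "rot": [
    [0,0,-0.3],
    [0,0,-0.7],
    [0,0,-1.1],
    [0,0,-1.4],
    [0,0,-1.66]
  ]
}}

```text
clock: 14.77
eef_pos: [384.1, -136.7, 159.9]
tcp_rot: [-3.141, -0.001, 1.748]
contact_force: [-0.4, -0.0, -0.3]
opening: 0.798
grasp_force: 0.0
```

Request:
{"op": "play_rows", "data": {
  "dp": [
    [0.8,0.11,0],
    [1.6,0.23,0],
    [2.4,0.34,0],
    [3.1,0.44,0],
    [3.67,0.52,0]
  ],
  "rot": [
    [0,0,-0.3],
    [0,0,-0.7],
    [0,0,-1.1],
    [0,0,-1.4],
    [0,0,-1.66]
  ]
}}

```text
clock: 15.18
eef_pos: [379.4, 11.1, 160.0]
tcp_rot: [3.141, -0.0, 1.921]
contact_force: [0.3, 0.6, -0.7]
opening: 0.799
grasp_force: 0.0
```

Request:
{"op": "play_rows", "data": {
  "dp": [
    [0.8,0.26,0],
    [1.6,0.52,0],
    [2.3,0.75,0],
    [3.0,0.98,0],
    [3.52,1.15,0]
  ],
  "rot": [
    [0,0,-0.3],
    [0,0,-0.7],
    [0,0,-1.1],
    [0,0,-1.4],
    [0,0,-1.66]
  ]
}}

```text
clock: 15.6
eef_pos: [374.7, 159.5, 160.1]
tcp_rot: [3.141, -0.0, 2.096]
contact_force: [0.5, -0.8, 0.1]
opening: 0.801
grasp_force: 0.0
```

Request:
{"op": "play_rows", "data": {
  "dp": [
    [0.8,0.43,0],
    [1.6,0.85,0],
    [2.3,1.22,0],
    [2.9,1.54,0],
    [3.27,1.74,0]
  ],
  "rot": [
    [0,0,-0.3],
    [0,0,-0.7],
    [0,0,-1.1],
    [0,0,-1.4],
    [0,0,-1.66]
  ]
}}

```text
clock: 16.02
eef_pos: [369.8, 308.1, 160.0]
tcp_rot: [3.141, -0.0, 2.27]
contact_force: [-0.5, 0.4, 1.1]
opening: 0.801
grasp_force: 0.0
```

Request:
{"op": "play_rows", "data": {
  "dp": [
    [0,0,0],
    [0,0,0],
    [0,0,0],
    [0,0,0]
  ],
  "rot": [
    [0,0,0],
    [0,0,0],
    [0,0,0],
    [0,0,0]
  ]
}}

```text
clock: 16.35
eef_pos: [370.0, 304.2, 159.9]
tcp_rot: [-3.141, 0.0, 2.266]
contact_force: [0.0, 0.3, -0.1]
opening: 0.797
grasp_force: 0.0
```

```bash
python3 - <<'E'
from h import *
s,f=wrist()
print(s["eef_pos"],s["qpos"]);cv2.imwrite("pics/w5.png",f["color"][:,:,::-1])
import pickle;pickle.dump(f,open("w5.pkl","wb"))
E
```

```text
[369.95454658 304.1994751  159.8685442 ] [ 6.85194342e-01  1.70829059e-01  1.97614823e+00 -2.39523459e-04
  9.95255528e-01 -9.43977426e-03]
```

View pics/w5.png

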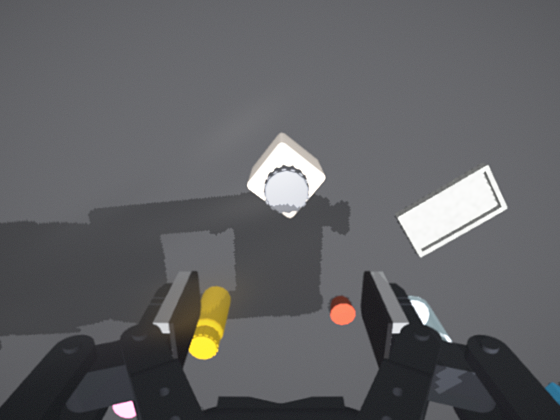

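The square bottle is at (287,178), rotated about 45° in the image, with top-face corners near (249,184), (325,178) and (290,217). The cassette nest is at (452,210), the red stopper at (342,310).

```bash
python3 - <<'E'
from h import *
import pickle
f=pickle.load(open("w5.pkl","rb"));g=f["color"].max(2)
m=comp(g>100,(262,180))
c=max(cv2.findContours(m.astype(np.uint8),0,1)[0],key=len).reshape(-1,2)
print(m.sum(),c.min(0),c.max(0))
w=plane(f,[(249,182),(290,217),(325,178)],58);print(np.round(w,1),(w[0]+w[2])/2,[np.degrees(np.arctan2(*(w[i+1]-w[i])[1::-1])) for i in(0,1)],[np.linalg.norm(w[i+1]-w[i]) for i in(0,1)])
c5=c[c[:,1]>190];
for sel in (c[(c[:,0]>256)&(c[:,0]<284)&(c[:,1]>190)],c[(c[:,0]>296)&(c[:,0]<318)&(c[:,1]>184)]):
    X=plane(f,sel,58)[:,:2];d=np.linalg.svd(X-X.mean(0))[2][0];print(len(sel),np.degrees(np.arctan2(d[1],d[0])),X.mean(0))
print("cap",plane(f,[(286.5,190)],84))
m=comp(g>110,(440,215));c=max(cv2.findContours(m.astype(np.uint8),0,1)[0],key=len).reshape(-1,2)
print("nest",*cv2.minAreaRect(plane(f,c,8)[:,:2].astype(np.float32)))
E
```

```text
157078 [0 0] [559 408]
[[346.6 293.7  58. ]
 [389.6 291.9  58. ]
 [389.5 333.6  58. ]] [368.05213927 313.64728365  58.        ] [np.float64(-2.4119867087721327), np.float64(90.08160083597856)] [np.float64(43.01539183444156), np.float64(41.72152288263135)]
84 -50.65670658968694 [433.60902623 212.67330434]
67 -48.69947406407191 [454.67182139 237.95144426]
cap [[367.59877162 313.04014323  84.        ]]
nest (430.0694274902344, 310.02197265625) (285.61090087890625, 319.18017578125) 72.488037109375
```

```bash
python3 - <<'E'
from h import *
import pickle
f=pickle.load(open("w5.pkl","rb"));g=f["color"].max(2);print(g[150:230:6,262],g[210,380:520:8])
for t in(150,200):
    m=comp(g>t,(262,185))
    if m is None: continue
    c=max(cv2.findContours(m.astype(np.uint8),0,1)[0],key=len).reshape(-1,2)
    print(t,m.sum(),c.min(0),c.max(0))
    for sel in (c[(c[:,0]>254)&(c[:,0]<284)&(c[:,1]>188)],c[(c[:,0]>296)&(c[:,0]<320)&(c[:,1]>184)]):
        X=plane(f,sel,58)[:,:2];d=np.linalg.svd(X-X.mean(0))[2][0];print(len(sel),np.degrees(np.arctan2(d[1],d[0])),X.mean(0))
m=comp(g>150,(440,215));c=max(cv2.findContours(m.astype(np.uint8),0,1)[0],key=len).reshape(-1,2)
print("nest",*cv2.minAreaRect(plane(f,c,8)[:,:2].astype(np.float32)))
E
```

```text
[113 183 198 255 255 255 255 255 255  90  86  81  80  76] [112 112 115 112 255 251 250 251 249 251 251 251 251 253 107 255 106 106]
150 3886 [247 133] [325 217]
32 2.6786914131326025 [369.94708405 289.65056986]
28 90.07335880676867 [390.37953113 312.29760123]
200 3014 [247 134] [325 207]
34 15.540250602902727 [368.02025621 291.46970358]
28 88.3233097835787 [389.90890875 313.51888175]
nest (519.0636596679688, 380.50274658203125) (95.9295654296875, 52.09888458251953) 72.82151794433594
```

```bash
python3 plan.py 368 312.5 130 90.5 368 312.5 18 90.5
```

```text
at 16.4 [370.1 304.3 160. ] [-1.7998e+02  1.0000e-02  1.2980e+02] open 0.799 F [ 0.7  0.  -0.3] grip 0.0
-> 368.0 312.5 130.0 90.5
  dp [0.1, 0.05, 0.37] rot [0.0, 0.0, 3.27] rows 2.7
  dp [0.11, 0.01, 0.37] rot [0.0, 0.0, 3.27] rows 2.7
-> 368.0 312.5 18.0 90.5
  dp [0.0, 0.0, 2.8] rot [0.0, 0.0, 0.0] rows 2.7
```

Request:
{"op": "play_rows", "data": {
  "dp": [
    [0.1,0.05,0.1],
    [0.1,0.05,0.2],
    [0.1,0.05,0.37],
    [0.1,0.05,0.37]
  ],
  "rot": [
    [0,0,1.0],
    [0,0,2.1],
    [0,0,3.0],
    [0,0,3.27]
  ],
  "fingers": 0.9
}}

```text
clock: 16.73
eef_pos: [368.7, 308.4, 144.4]
tcp_rot: [-3.14, 0.0, 1.917]
contact_force: [-0.6, -0.9, -0.8]
opening: 0.899
grasp_force: 0.0
```

Request:
{"op": "play_rows", "data": {
  "dp": [
    [0.11,0.01,0.2],
    [0.11,0.01,0.37],
    [0.11,0.01,0.37],
    [0.11,0.01,0.37],
    [0.11,0.01,0.37]
  ],
  "rot": [
    [0,0,1.0],
    [0,0,2.1],
    [0,0,3.0],
    [0,0,3.27],
    [0,0,3.27]
  ]
}}

```text
clock: 17.15
eef_pos: [368.0, 313.1, 130.4]
tcp_rot: [-3.141, 0.0, 1.579]
contact_force: [0.2, -0.2, -0.1]
opening: 0.903
grasp_force: 0.0
```

Request:
{"op": "play_rows", "data": {
  "dp": [
    [0,0,0],
    [0,0,0],
    [0,0,0]
  ],
  "rot": [
    [0,0,0],
    [0,0,0],
    [0,0,0]
  ]
}}

```text
clock: 17.4
eef_pos: [368.0, 313.8, 130.5]
tcp_rot: [3.141, -0.0, 1.582]
contact_force: [-0.5, 0.8, -0.3]
opening: 0.902
grasp_force: 0.0
```

```bash
python3 plan.py 368 312.5 18 90.5
```

```text
at 17.4 [368.  313.8 130.5] [ 1.7999e+02 -1.0000e-02  9.0670e+01] open 0.902 F [-0.5  0.8 -0.3] grip 0.0
-> 368.0 312.5 18.0 90.5
  dp [-0.03, 0.0, 2.81] rot [0.0, 0.0, 0.03] rows 2.7
```

Request:
{"op": "play_rows", "data": {
  "dp": [
    [-0.02,0,0.6],
    [-0.02,0,1.4],
    [-0.02,0,2.2],
    [-0.02,0,2.6],
    [-0.02,0,2.79]
  ],
  "rot": [
    [0,0,0],
    [0,0,0],
    [0,0,0],
    [0,0,0],
    [0,0,0]
  ]
}}

```text
clock: 17.82
eef_pos: [366.6, 312.0, 16.5]
tcp_rot: [-3.139, 0.002, 1.583]
contact_force: [0.0, 0.2, 0.4]
opening: 0.9
grasp_force: 0.0
```

Request:
{"op": "play_rows", "data": {
  "dp": [
    [0,0,0],
    [0,0,0],
    [0,0,0]
  ],
  "rot": [
    [0,0,0],
    [0,0,0],
    [0,0,0]
  ]
}}

```text
clock: 18.07
eef_pos: [368.7, 313.9, 19.9]
tcp_rot: [3.14, -0.001, 1.582]
contact_force: [-0.4, -1.0, 0.1]
opening: 0.899
grasp_force: 0.0
```

Request:
{"op": "play_rows", "data": {
  "dp": [
    [0,0,0],
    [0,0,0],
    [0,0,0],
    [0,0,0],
    [0,0,0]
  ],
  "rot": [
    [0,0,0],
    [0,0,0],
    [0,0,0],
    [0,0,0],
    [0,0,0]
  ],
  "fingers": 0.4,
  "grip_force": 40
}}

```text
clock: 18.48
eef_pos: [368.7, 313.7, 19.9]
tcp_rot: [3.14, -0.001, 1.582]
contact_force: [-0.0, -1.4, 9.1]
opening: 0.521
grasp_force: 39.5
```

Request:
{"op": "play_rows", "data": {
  "dp": [
    [0,0,0],
    [0,0,0],
    [0,0,0]
  ],
  "rot": [
    [0,0,0],
    [0,0,0],
    [0,0,0]
  ],
  "grip_force": 50
}}

```text
clock: 18.73
eef_pos: [368.7, 313.7, 20.0]
tcp_rot: [3.14, -0.001, 1.582]
contact_force: [-1.0, -1.7, 10.0]
opening: 0.511
grasp_force: 49.3
```

```bash
python3 plan.py 368 312.5 135 90.5 420 -50 135 75 529 -390 135 58.3
```

```text
at 18.73 [368.7 313.7  20. ] [ 1.7991e+02 -6.0000e-02  9.0660e+01] open 0.511 F [-1.  -1.7 10. ] grip 49.3
-> 368.0 312.5 135.0 90.5
  dp [-0.03, -0.01, -2.88] rot [0.01, -0.01, 0.03] rows 2.8
-> 420.0 -50.0 135.0 75.0
  dp [-4.54, 0.61, 0.0] rot [0.0, 0.0, 1.29] rows 4.4
  dp [-4.41, 1.22, 0.0] rot [0.0, 0.0, 1.29] rows 4.4
-> 529.0 -390.0 135.0 58.3
  dp [-3.75, 2.42, 0.0] rot [0.0, 0.0, 1.39] rows 4.3
  dp [-3.36, 2.94, 0.0] rot [0.0, 0.0, 1.39] rows 4.3
```

Request:
{"op": "play_rows", "data": {
  "dp": [
    [0,0,-0.3],
    [0,0,-0.9],
    [0,0,-1.6],
    [0,0,-2.3],
    [0,0,-2.88]
  ],
  "rot": [
    [0,0,0],
    [0,0,0],
    [0,0,0],
    [0,0,0],
    [0,0,0]
  ]
}}

```text
clock: 19.15
eef_pos: [368.0, 313.3, 136.0]
tcp_rot: [3.141, -0.001, 1.582]
contact_force: [0.9, 0.8, -1.9]
opening: 0.508
grasp_force: 51.5
```

Request:
{"op": "play_rows", "data": {
  "dp": [
    [-0.5,0.07,0],
    [-1.4,0.19,0],
    [-2.4,0.32,0],
    [-3.4,0.46,0],
    [-4.4,0.59,0]
  ],
  "rot": [
    [0,0,0.15],
    [0,0,0.4],
    [0,0,0.7],
    [0,0,1.0],
    [0,0,1.29]
  ]
}}

```text
clock: 19.57
eef_pos: [393.2, 136.0, 134.3]
tcp_rot: [3.141, -0.0, 1.447]
contact_force: [2.0, 0.1, -2.4]
opening: 0.513
grasp_force: 51.5
```

Request:
{"op": "play_rows", "data": {
  "dp": [
    [-0.95,0.26,0],
    [-1.85,0.51,0],
    [-2.75,0.76,0],
    [-3.65,1.0,0],
    [-4.5,1.24,0]
  ],
  "rot": [
    [0,0,0.26],
    [0,0,0.52],
    [0,0,0.78],
    [0,0,1.04],
    [0,0,1.29]
  ]
}}

```text
clock: 19.98
eef_pos: [420.2, -49.3, 134.4]
tcp_rot: [3.141, -0.0, 1.31]
contact_force: [0.9, 1.2, -2.0]
opening: 0.504
grasp_force: 51.5
```

Request:
{"op": "play_rows", "data": {
  "dp": [
    [-0.8,0.5,0],
    [-1.55,1.0,0],
    [-2.3,1.48,0],
    [-3.05,1.97,0],
    [-3.75,2.42,0]
  ],
  "rot": [
    [0,0,0.28],
    [0,0,0.56],
    [0,0,0.84],
    [0,0,1.12],
    [0,0,1.39]
  ]
}}

```text
clock: 20.4
eef_pos: [475.8, -219.2, 134.2]
tcp_rot: [3.141, 0.0, 1.164]
contact_force: [-0.1, 1.3, -2.6]
opening: 0.511
grasp_force: 51.5
```

Request:
{"op": "play_rows", "data": {
  "dp": [
    [-0.75,0.66,0],
    [-1.5,1.3,0],
    [-2.2,1.92,0],
    [-2.9,2.54,0],
    [-3.36,2.94,0]
  ],
  "rot": [
    [0,0,0.28],
    [0,0,0.56],
    [0,0,0.84],
    [0,0,1.12],
    [0,0,1.39]
  ]
}}

```text
clock: 20.82
eef_pos: [531.5, -390.3, 134.1]
tcp_rot: [3.14, 0.001, 1.018]
contact_force: [-0.1, 0.4, -1.2]
opening: 0.511
grasp_force: 51.5
```

Request:
{"op": "play_rows", "data": {
  "dp": [
    [0,0,0],
    [0,0,0],
    [0,0,0],
    [0,0,0]
  ],
  "rot": [
    [0,0,0],
    [0,0,0],
    [0,0,0],
    [0,0,0]
  ]
}}

```text
clock: 21.15
eef_pos: [530.3, -385.6, 133.9]
tcp_rot: [-3.14, -0.0, 1.022]
contact_force: [-0.5, -0.1, -3.3]
opening: 0.51
grasp_force: 51.6
```

```bash
python3 - <<'E'
from h import *
s,f=wrist()
cv2.imwrite("pics/w6.png",f["color"][:,:,::-1])
import pickle;pickle.dump(f,open("w6.pkl","wb"))
E
python3 plan.py 529 -390 30 58.3
```

```text
at 21.2 [ 530.5 -385.6  134.1] [-1.7996e+02 -1.0000e-02  5.8550e+01] open 0.509 F [-0.  -0.  -2.4] grip 51.6
-> 529.0 -390.0 30.0 58.3
  dp [-0.11, 0.03, 2.6] rot [-0.01, 0.0, 0.04] rows 2.5
```

View pics/w6.png

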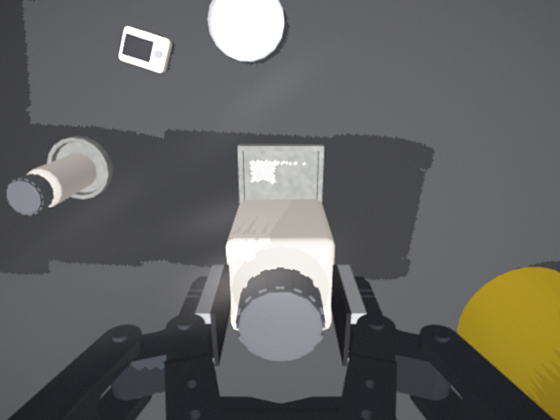

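The bottle is held square to its nest, with its cap at (281,323). The nest's far rim edge runs from (239,147) to (323,146). The vial stands in its nest at left, base near (80,168).

```bash
python3 - <<'E'
from h import *
import pickle
f=pickle.load(open("w6.pkl","rb"))
print(np.round(plane(f,[(281,323)],84+134.1-20),1))
e=plane(f,[(238.5,146.5),(323.5,146)],10)[:,:2];d=e[1]-e[0];L=np.linalg.norm(d);d/=L;n=np.array([d[1],-d[0]])
print(np.round(e,1),L,np.degrees(np.arctan2(d[1],d[0])),e.mean(0)+35*n,e.mean(0)-35*n)
print("held front-bottom edge dir",np.round(plane(f,[(230,238),(332,238)],58+114),1))
E
```

```text
[[ 531.1 -385.   198.1]]
[[ 517.1 -342. ]
 [ 575.9 -377.5]] 68.67986542325792 -31.119109738314258 [ 528.38368109 -389.72706494] [ 564.56100332 -329.80043183]
held front-bottom edge dir [[ 524.8 -355.9  172. ]
 [ 559.8 -377.4  172. ]]
```

Request:
{"op": "play_rows", "data": {
  "dp": [
    [-0.11,0,0.5],
    [-0.11,0,1.2],
    [-0.11,0,1.9],
    [-0.11,0,2.4],
    [-0.11,0,2.55]
  ],
  "rot": [
    [0,0,0],
    [0,0,0],
    [0,0,0],
    [0,0,0],
    [0,0,0]
  ]
}}

```text
clock: 21.62
eef_pos: [526.6, -388.2, 28.9]
tcp_rot: [-3.136, -0.001, 1.022]
contact_force: [-0.2, 0.8, -2.5]
opening: 0.507
grasp_force: 51.6
```

Request:
{"op": "play_rows", "data": {
  "dp": [
    [0,0,0.03],
    [0,0,0.06],
    [0,0,0.1],
    [0,0,0.1],
    [0,0,0.1]
  ],
  "rot": [
    [0,0,0],
    [0,0,0],
    [0,0,0],
    [0,0,0],
    [0,0,0]
  ]
}}

```text
clock: 22.03
eef_pos: [529.2, -391.1, 29.2]
tcp_rot: [3.14, 0.0, 1.021]
contact_force: [-0.1, 0.1, -2.8]
opening: 0.511
grasp_force: 51.6
```

Request:
{"op": "play_rows", "data": {
  "dp": [
    [0,0,0],
    [0,0,0]
  ],
  "rot": [
    [0,0,0],
    [0,0,0]
  ]
}}

```text
clock: 22.2
eef_pos: [528.8, -390.9, 28.6]
tcp_rot: [3.141, 0.0, 1.021]
contact_force: [0.9, 0.1, -1.6]
opening: 0.51
grasp_force: 51.6
```

Request:
{"op": "play_rows", "data": {
  "dp": [
    [0.02,0,0.03],
    [0.03,0,0.06],
    [0.03,0,0.09],
    [0.03,0,0.11],
    [0.03,0,0.11]
  ],
  "rot": [
    [0,0,0],
    [0,0,0],
    [0,0,0],
    [0,0,0],
    [0,0,0]
  ]
}}

```text
clock: 22.62
eef_pos: [529.1, -389.6, 23.3]
tcp_rot: [-3.141, -0.0, 1.021]
contact_force: [-0.4, -0.4, -2.2]
opening: 0.513
grasp_force: 51.6
```

Request:
{"op": "play_rows", "data": {
  "dp": [
    [0,0,0.01],
    [0,0,0.02],
    [0,0,0.03],
    [0,0,0.04],
    [0,0,0.04]
  ],
  "rot": [
    [0,0,0],
    [0,0,0],
    [0,0,0],
    [0,0,0],
    [0,0,0]
  ]
}}

```text
clock: 23.03
eef_pos: [529.3, -389.7, 23.1]
tcp_rot: [3.141, 0.0, 1.021]
contact_force: [-2.7, 1.6, 8.9]
opening: 0.511
grasp_force: 53.1
```

Request:
{"op": "play_rows", "data": {
  "dp": [
    [0,0,0],
    [0,0,0],
    [0,0,0],
    [0,0,0],
    [0,0,0]
  ],
  "rot": [
    [0,0,0],
    [0,0,0],
    [0,0,0],
    [0,0,0],
    [0,0,0]
  ],
  "fingers": 0.9
}}

```text
clock: 23.45
eef_pos: [529.2, -389.6, 21.8]
tcp_rot: [-3.141, -0.0, 1.021]
contact_force: [0.4, 0.5, 0.4]
opening: 0.9
grasp_force: 0.0
```

Request:
{"op": "play_rows", "data": {
  "dp": [
    [0,0,-0.3],
    [0,0,-1.0],
    [0,0,-1.9],
    [0,0,-2.8],
    [0,0,-3.3]
  ],
  "rot": [
    [0,0,0],
    [0,0,0],
    [0,0,0],
    [0,0,0],
    [0,0,0]
  ]
}}

```text
clock: 23.87
eef_pos: [530.6, -390.7, 159.2]
tcp_rot: [3.137, 0.0, 1.021]
contact_force: [0.1, -0.8, 0.3]
opening: 0.899
grasp_force: 0.0
```

```bash
python3 plan.py 651.5 -130 155 -9.6
```

```text
at 23.87 [ 530.6 -390.7  159.2] [1.7972e+02 2.0000e-02 5.8480e+01] open 0.899 F [ 0.1 -0.8  0.3] grip 0.0
-> 651.5 -130.0 155.0 -9.6
  dp [2.38, -0.28, 0.03] rot [0.01, -0.01, 3.78] rows 3.2
  dp [2.09, -1.17, 0.03] rot [0.01, -0.01, 3.78] rows 3.2
  dp [1.47, -1.89, 0.03] rot [0.01, -0.01, 3.78] rows 3.2
```

Request:
{"op": "play_rows", "data": {
  "dp": [
    [0.5,-0.06,0],
    [1.1,-0.13,0],
    [1.7,-0.2,0],
    [2.2,-0.26,0],
    [2.38,-0.28,0]
  ],
  "rot": [
    [0,0,0.8],
    [0,0,1.8],
    [0,0,2.8],
    [0,0,3.5],
    [0,0,3.78]
  ]
}}

```text
clock: 24.28
eef_pos: [570.5, -300.3, 155.1]
tcp_rot: [3.141, -0.001, 0.622]
contact_force: [-0.5, 0.0, 0.4]
opening: 0.9
grasp_force: 0.0
```

Request:
{"op": "play_rows", "data": {
  "dp": [
    [0.5,-0.28,0],
    [1.0,-0.56,0],
    [1.5,-0.84,0],
    [1.9,-1.06,0],
    [2.09,-1.17,0]
  ],
  "rot": [
    [0,0,0.8],
    [0,0,1.8],
    [0,0,2.8],
    [0,0,3.5],
    [0,0,3.78]
  ]
}}

```text
clock: 24.7
eef_pos: [610.8, -213.7, 155.0]
tcp_rot: [-3.141, -0.001, 0.226]
contact_force: [-0.0, 0.3, 0.1]
opening: 0.9
grasp_force: 0.0
```

Request:
{"op": "play_rows", "data": {
  "dp": [
    [0.3,-0.4,0],
    [0.7,-0.9,0],
    [1.1,-1.4,0],
    [1.35,-1.73,0],
    [1.47,-1.89,0]
  ],
  "rot": [
    [0,0,0.8],
    [0,0,1.8],
    [0,0,2.8],
    [0,0,3.5],
    [0,0,3.78]
  ]
}}

```text
clock: 25.12
eef_pos: [650.9, -126.6, 154.9]
tcp_rot: [-3.141, -0.001, -0.17]
contact_force: [0.2, 1.2, -0.0]
opening: 0.905
grasp_force: 0.0
```

Request:
{"op": "play_rows", "data": {
  "dp": [
    [0,0,0],
    [0,0,0],
    [0,0,0],
    [0,0,0]
  ],
  "rot": [
    [0,0,0],
    [0,0,0],
    [0,0,0],
    [0,0,0]
  ],
  "fingers": 0.7
}}

```text
clock: 25.45
eef_pos: [649.6, -129.6, 154.3]
tcp_rot: [3.141, -0.0, -0.167]
contact_force: [-0.1, 0.1, -0.2]
opening: 0.703
grasp_force: 0.0
```

```bash
python3 - <<'E'
from h import *
s,f=wrist()
cv2.imwrite("pics/w7.png",f["color"][:,:,::-1])
import pickle;pickle.dump(f,open("w7.pkl","wb"))
E
python3 plan.py 651.5 -130 18 -9.6
```

```text
at 25.5 [ 649.6 -129.6  154.2] [179.99  -0.    -9.57] open 0.697 F [-0.2  0.4  0.5] grip 0.0
-> 651.5 -130.0 18.0 -9.6
  dp [0.05, 0.0, 3.4] rot [0.0, 0.0, 0.01] rows 3.3
```

View pics/w7.png

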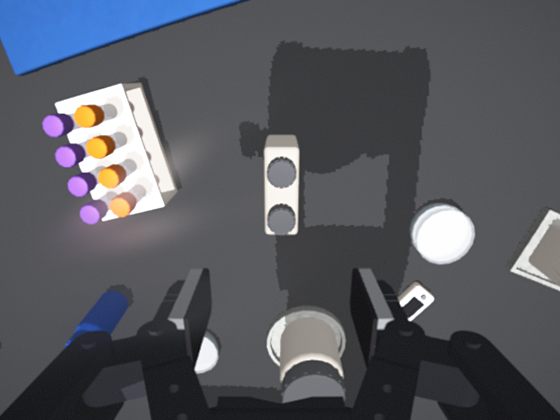

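The cassette lies in line with the tool, with caps at (282,171) and (281,218) and clear space on both sides. The jar is upright in its nest at (306,340).

```bash
python3 - <<'E'
from h import *
import pickle
f=pickle.load(open("w7.pkl","rb"))
p=plane(f,[(282,171),(281.5,218)],76);print(p,p.mean(0))
E
```

```text
[[ 670.50377453 -134.65785437   76.        ]
 [ 635.84412332 -128.49420991   76.        ]] [ 653.17394893 -131.57603214   76.        ]
```

Request:
{"op": "play_rows", "data": {
  "dp": [
    [0.04,0,0.6],
    [0.04,0,1.5],
    [0.04,0,2.4],
    [0.04,0,3.0],
    [0.04,0,3.4]
  ],
  "rot": [
    [0,0,0],
    [0,0,0],
    [0,0,0],
    [0,0,0],
    [0,0,0]
  ]
}}

```text
clock: 25.92
eef_pos: [649.4, -129.4, 14.9]
tcp_rot: [-3.142, 0.004, -0.167]
contact_force: [-0.1, 0.1, 0.2]
opening: 0.695
grasp_force: 0.0
```

Request:
{"op": "play_rows", "data": {
  "dp": [
    [0,0,0],
    [0,0,0],
    [0,0,0]
  ],
  "rot": [
    [0,0,0],
    [0,0,0],
    [0,0,0]
  ]
}}

```text
clock: 26.17
eef_pos: [652.4, -129.6, 19.3]
tcp_rot: [3.142, -0.002, -0.167]
contact_force: [0.6, -0.1, 0.5]
opening: 0.703
grasp_force: 0.0
```

Request:
{"op": "play_rows", "data": {
  "dp": [
    [0,0,0],
    [0,0,0],
    [0,0,0],
    [0,0,0],
    [0,0,0]
  ],
  "rot": [
    [0,0,0],
    [0,0,0],
    [0,0,0],
    [0,0,0],
    [0,0,0]
  ],
  "fingers": 0.15,
  "grip_force": 40
}}

```text
clock: 26.58
eef_pos: [652.4, -129.3, 19.5]
tcp_rot: [3.141, -0.002, -0.167]
contact_force: [-0.0, -1.0, 6.4]
opening: 0.295
grasp_force: 39.2
```

Request:
{"op": "play_rows", "data": {
  "dp": [
    [0,0,0],
    [0,0,0],
    [0,0,0]
  ],
  "rot": [
    [0,0,0],
    [0,0,0],
    [0,0,0]
  ],
  "grip_force": 50
}}

```text
clock: 26.83
eef_pos: [652.4, -129.3, 19.6]
tcp_rot: [3.141, -0.002, -0.167]
contact_force: [-1.4, -0.4, 6.4]
opening: 0.29
grasp_force: 50.7
```

```bash
python3 plan.py 651.5 -130 140 -9.6 580 130 140 40 519 380 140 72.7
```

```text
at 26.83 [ 652.4 -129.3   19.6] [ 1.7999e+02 -1.2000e-01 -9.5500e+00] open 0.29 F [-1.4 -0.4  6.4] grip 50.7
-> 651.5 -130.0 140.0 -9.6
  dp [-0.01, 0.02, -3.01] rot [0.0, -0.02, 0.01] rows 2.9
-> 580.0 130.0 140.0 40.0
  dp [-1.42, -3.06, 0.0] rot [0.0, 0.0, -4.13] rows 3.5
  dp [-0.01, -3.37, 0.0] rot [0.0, 0.0, -4.13] rows 3.5
-> 519.0 380.0 140.0 72.7
  dp [1.42, -2.88, 0.0] rot [0.0, 0.0, -2.73] rows 3.1
  dp [2.18, -2.37, 0.0] rot [0.0, 0.0, -2.73] rows 3.1
```

Request:
{"op": "play_rows", "data": {
  "dp": [
    [0,0,-0.3],
    [0,0,-0.9],
    [0,0,-1.7],
    [0,0,-2.4],
    [0,0,-3.0]
  ],
  "rot": [
    [0,0,0],
    [0,0,0],
    [0,0,0],
    [0,0,0],
    [0,0,0]
  ]
}}

```text
clock: 27.25
eef_pos: [652.0, -129.1, 141.1]
tcp_rot: [3.142, -0.002, -0.167]
contact_force: [0.6, -1.0, -1.0]
opening: 0.284
grasp_force: 49.8
```

Request:
{"op": "play_rows", "data": {
  "dp": [
    [-0.2,-0.4,0],
    [-0.5,-1.1,0],
    [-0.8,-1.8,0],
    [-1.1,-2.45,0],
    [-1.42,-3.06,0]
  ],
  "rot": [
    [0,0,-0.5],
    [0,0,-1.4],
    [0,0,-2.3],
    [0,0,-3.2],
    [0,0,-4.13]
  ]
}}

```text
clock: 27.67
eef_pos: [615.5, 2.4, 139.2]
tcp_rot: [3.141, -0.001, 0.27]
contact_force: [-0.3, 1.0, -0.5]
opening: 0.286
grasp_force: 49.8
```

Request:
{"op": "play_rows", "data": {
  "dp": [
    [0,-0.7,0],
    [0,-1.4,0],
    [0,-2.1,0],
    [0,-2.75,0],
    [0,-3.37,0]
  ],
  "rot": [
    [0,0,-0.8],
    [0,0,-1.6],
    [0,0,-2.5],
    [0,0,-3.3],
    [0,0,-4.13]
  ]
}}

```text
clock: 28.08
eef_pos: [579.9, 132.6, 139.1]
tcp_rot: [3.141, -0.001, 0.703]
contact_force: [-0.9, 0.4, -0.6]
opening: 0.286
grasp_force: 49.8
```

Request:
{"op": "play_rows", "data": {
  "dp": [
    [0.3,-0.6,0],
    [0.6,-1.2,0],
    [0.9,-1.8,0],
    [1.15,-2.35,0],
    [1.42,-2.88,0]
  ],
  "rot": [
    [0,0,-0.6],
    [0,0,-1.2],
    [0,0,-1.75],
    [0,0,-2.25],
    [0,0,-2.73]
  ]
}}

```text
clock: 28.5
eef_pos: [549.3, 257.3, 139.1]
tcp_rot: [3.141, -0.001, 0.987]
contact_force: [0.4, 0.9, -0.9]
opening: 0.289
grasp_force: 49.8
```

Request:
{"op": "play_rows", "data": {
  "dp": [
    [0.5,-0.54,0],
    [1.0,-1.1,0],
    [1.5,-1.63,0],
    [1.9,-2.06,0],
    [2.18,-2.37,0]
  ],
  "rot": [
    [0,0,-0.6],
    [0,0,-1.2],
    [0,0,-1.8],
    [0,0,-2.35],
    [0,0,-2.73]
  ]
}}

```text
clock: 28.92
eef_pos: [518.6, 383.3, 139.1]
tcp_rot: [3.141, -0.001, 1.274]
contact_force: [-0.2, -0.4, -0.4]
opening: 0.286
grasp_force: 49.8
```

Request:
{"op": "play_rows", "data": {
  "dp": [
    [0,0,0],
    [0,0,0],
    [0,0,0],
    [0,0,0]
  ],
  "rot": [
    [0,0,0],
    [0,0,0],
    [0,0,0],
    [0,0,0]
  ]
}}

```text
clock: 29.25
eef_pos: [519.5, 379.8, 138.1]
tcp_rot: [3.142, 0.0, 1.268]
contact_force: [0.1, 0.3, -1.6]
opening: 0.283
grasp_force: 49.8
```

```bash
python3 - <<'E'
from h import *
s,f=wrist()
cv2.imwrite("pics/w8.png",f["color"][:,:,::-1])
import pickle;pickle.dump(f,open("w8.pkl","wb"))
E
python3 plan.py 519 380.5 30 72.7
```

```text
at 29.3 [519.6 379.9 138.1] [1.800e+02 2.000e-02 7.267e+01] open 0.288 F [-0.4  0.9 -1.9] grip 49.8
-> 519.0 380.5 30.0 72.7
  dp [0.01, -0.02, 2.7] rot [0.0, 0.0, -0.01] rows 2.6
```

View pics/w8.png

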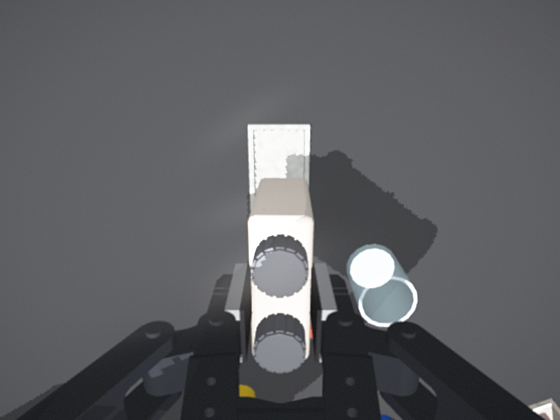

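The cassette is held in line with its nest, caps at (279,271) and (279,352). The nest's far edge runs from (248,125) to (310,125). The beaker is to the right and clear.

```bash
python3 - <<'E'
from h import *
import pickle
f=pickle.load(open("w8.pkl","rb"))
p=plane(f,[(279.5,271),(279.5,352)],194.5);print(p,p.mean(0),np.linalg.norm(p[0]-p[1]))
e=plane(f,[(248,125),(310.5,125)],10)[:,:2];d=e[1]-e[0];L=np.linalg.norm(d);d/=L;n=np.array([d[1],-d[0]])
print(np.round(e,1),L,np.degrees(np.arctan2(d[1],d[0]))+90,e.mean(0)+47*n)
E
```

```text
[[524.41728949 396.75956765 194.5       ]
 [513.50741632 361.94949449 194.5       ]] [518.96235291 379.35453107 194.5       ] 36.47967277715448
[[508.4 432.3]
 [556.5 417.3]] 50.322033985441415 72.6449840037325 [518.44444177 379.96178162]
```

Request:
{"op": "play_rows", "data": {
  "dp": [
    [0,-0.02,0.5],
    [0,-0.02,1.2],
    [0,-0.02,1.9],
    [0,-0.02,2.4],
    [0,-0.02,2.6]
  ],
  "rot": [
    [0,0,0],
    [0,0,0],
    [0,0,0],
    [0,0,0],
    [0,0,0]
  ]
}}

```text
clock: 29.72
eef_pos: [517.1, 379.0, 30.9]
tcp_rot: [-3.139, 0.004, 1.269]
contact_force: [0.1, -0.2, -1.8]
opening: 0.289
grasp_force: 49.8
```

Request:
{"op": "play_rows", "data": {
  "dp": [
    [0,0,0.03],
    [0,0,0.06],
    [0,0,0.1],
    [0,0,0.1],
    [0,0,0.1]
  ],
  "rot": [
    [0,0,0],
    [0,0,0],
    [0,0,0],
    [0,0,0],
    [0,0,0]
  ]
}}

```text
clock: 30.13
eef_pos: [519.1, 381.7, 31.2]
tcp_rot: [3.14, -0.001, 1.27]
contact_force: [-0.4, 0.9, -1.2]
opening: 0.288
grasp_force: 49.8
```

Request:
{"op": "play_rows", "data": {
  "dp": [
    [0,0,0],
    [0,0,0]
  ],
  "rot": [
    [0,0,0],
    [0,0,0]
  ]
}}

```text
clock: 30.3
eef_pos: [518.7, 381.5, 30.6]
tcp_rot: [3.141, -0.001, 1.27]
contact_force: [0.3, 0.1, -0.7]
opening: 0.287
grasp_force: 49.8
```

Another 8 mm to go.

Request:
{"op": "play_rows", "data": {
  "dp": [
    [-0.02,0,0.04],
    [-0.02,0,0.08],
    [-0.02,0,0.12],
    [-0.02,0,0.16],
    [-0.02,0,0.16]
  ],
  "rot": [
    [0,0,0],
    [0,0,0],
    [0,0,0],
    [0,0,0],
    [0,0,0]
  ]
}}

```text
clock: 30.72
eef_pos: [518.0, 380.3, 23.1]
tcp_rot: [-3.141, 0.001, 1.27]
contact_force: [-0.1, 0.2, -0.8]
opening: 0.287
grasp_force: 49.8
```

Request:
{"op": "play_rows", "data": {
  "dp": [
    [0,0,0.01],
    [0,0,0.02],
    [0,0,0.03],
    [0,0,0.04],
    [0,0,0.04]
  ],
  "rot": [
    [0,0,0],
    [0,0,0],
    [0,0,0],
    [0,0,0],
    [0,0,0]
  ]
}}

```text
clock: 31.13
eef_pos: [518.3, 380.5, 22.6]
tcp_rot: [3.141, -0.0, 1.27]
contact_force: [-0.4, -2.0, 5.3]
opening: 0.289
grasp_force: 50.5
```

Request:
{"op": "play_rows", "data": {
  "dp": [
    [0,0,0],
    [0,0,0],
    [0,0,0],
    [0,0,0],
    [0,0,0]
  ],
  "rot": [
    [0,0,0],
    [0,0,0],
    [0,0,0],
    [0,0,0],
    [0,0,0]
  ],
  "fingers": 0.7
}}

```text
clock: 31.55
eef_pos: [518.2, 380.5, 21.9]
tcp_rot: [-3.142, 0.0, 1.27]
contact_force: [-0.0, 0.1, -0.3]
opening: 0.698
grasp_force: 0.0
```

Request:
{"op": "play_rows", "data": {
  "dp": [
    [0,0,-0.3],
    [0,0,-1.0],
    [0,0,-1.9],
    [0,0,-2.8],
    [0,0,-3.7]
  ],
  "rot": [
    [0,0,0],
    [0,0,0],
    [0,0,0],
    [0,0,0],
    [0,0,0]
  ]
}}

```text
clock: 31.97
eef_pos: [517.9, 380.3, 172.4]
tcp_rot: [-3.142, -0.0, 1.27]
contact_force: [1.1, 0.0, -0.4]
opening: 0.695
grasp_force: 0.0
```

Request:
{"op": "play_rows", "data": {
  "dp": [
    [0,0,-1.0],
    [0,0,-2.0],
    [0,0,-3.0],
    [0,0,-3.5],
    [0,0,-3.5]
  ],
  "rot": [
    [0,0,0],
    [0,0,0],
    [0,0,0],
    [0,0,0],
    [0,0,0]
  ]
}}

```text
clock: 32.38
eef_pos: [520.1, 381.9, 317.4]
tcp_rot: [3.136, -0.008, 1.27]
contact_force: [0.3, 0.7, 0.2]
opening: 0.706
grasp_force: 0.0
```

```bash
python3 - <<'E'
from h import *
import pickle
fs=[optics.grab_frame(n)["color"] for n in("scene","side")]
print(telemetry.sense()["eef_pos"],telemetry.sense()["clock"])
a=fs[0][150:350,90:500];b=fs[1][90:420,180:400]
a=cv2.resize(a,None,fx=1.3,fy=1.3,interpolation=cv2.INTER_CUBIC);b=cv2.resize(b,(0,0),fx=1.15,fy=1.15)
c=np.zeros((max(a.shape[0],b.shape[0]),a.shape[1]+b.shape[1],3),np.uint8);c[:a.shape[0],:a.shape[1]]=a;c[:b.shape[0],a.shape[1]:]=b
print(c.shape);cv2.imwrite("pics/end.png",c[:,:,::-1])
E
```

```text
[518.31819969 380.53291414 311.42697404] 32.4833
(379, 786, 3)
```

View pics/end.png

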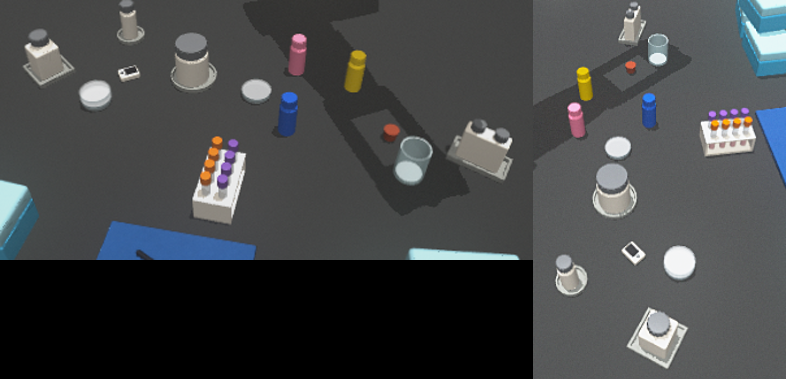

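All four containers stand upright in their nests, and the rack and beaker are where they were. In this composite the jar is at (193,65), the vial (130,22), the square bottle (42,58) and the cassette (485,145).

```bash
python3 -c "
from rig import r
print(r.sign_off())"
```

```text
the job is handed in; nothing more can be done
None
```

The job is handed in: all four containers were set down upright in their matching nests at 32.5 s on the robot's clock, and the final pictures show the tube rack and beaker where they started.

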